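# Make up the green order: swatch leaf over, pencils under the cantilever tray

## Task

Make up the green order. First turn the swatch binder's leaf right over on its rings, from the orange face to the green one, so that it lies flat on the other side. Then swing the pencil box's top tray fully open, lay all the green pencils in the compartment under it, swing the tray back down until it is fully home, and let the white eraser lie in the empty front part of the tray in the end. Leave the other pencils and everything else where they are.

Things in the scene. Friction and masses are not known exactly. Their poses are not given: they have to be found in the camera images.
- spine (a point): middle of the ring axis of an open swatch binder, fixed on the left or right of the counter (dark covers 170 x 250 mm, page blocks 30 mm high either side, three steel rings 36 mm across), 34 mm above the counter; x along the ring axis (near -x end towards the robot), y across to the side where the leaf must end, z up
- leaf (a joint): angle of the binder's stiff white leaf (160 x 88 x 3 mm, 90 g) about the ring axis: 0 flat on the spine's -y side, orange swatches up; pi/2 upright; pi flat on the +y side, green swatches up. It swings with light damping and falls to the side it leans to; flat, it is level, 34 mm above the counter
- leaf_grip (a point): where to hold the leaf: a dark blue round bar, 12 mm thick, along its free edge, 100 mm from the ring axis, sticks out 45 mm past the leaf's near edge (spine's -x), free all round. The point is on the bar's axis midway along this end, 103 mm from the spine point along -x. The bar can turn between the fingers, so they may point down throughout the turn
- compartment (a point): centre of the floor of the compartment of a dark, fixed pencil box with a cantilever top tray, on the other side of the counter from the binder; x points away from the robot (the way the tray opens), y across, z up. Floor 5 mm above the counter, inside 150 (x) x 140 (y) mm, rim 55 mm above the floor, walls 5 mm
- tray_swing (a joint): angle q of the tray's arms: 0 closed, 2.094 fully open beyond the box's far side; its weight (0.4 kg) holds it at either end, it falls, damped, to the side the arms lean to. The tray stays level on an arc of 110 mm radius: from closed it moves 110 mm x (sin(q-60deg)+sin 60deg) along the box's +x and 110 mm x (cos(q-60deg)-cos 60deg) up (190 mm in all, 55 mm up midway)
- tray_handle (a point): middle of the tray's handle, a black round bar 10 mm thick, 80 mm long along the box's y, over the tray's front edge (nearest the robot), free all round; closed, it is 124 mm above the counter and 34 mm above the tray's rim. Its axes are the box's
- tray_in (a point): centre of the pale blue tray's inner floor; axes as the box's. Inside 152 (x) x 142 (y) mm, walls 24 mm above the floor. A divider at x = +37 mm parts off three fixed crayons at the back; the part before it (x -76 to +35 mm) is empty. The handle bar lies at x = -65 mm, 58 mm above this floor
- green1_center (a point): a green hexagonal jumbo pencil, 110 mm long, 16 mm across its flats, 30 g, lying down; the point given is the middle of its length on its axis, its x axis runs along it to the point. Two to four green pencils are present (None: absent)
- green2_center (a point): a green hexagonal jumbo pencil, 110 mm long, 16 mm across its flats, 30 g, lying down; the point given is the middle of its length on its axis, its x axis runs along it to the point. Two to four green pencils are present (None: absent)
- green3_center (a point): a green hexagonal jumbo pencil, 110 mm long, 16 mm across its flats, 30 g, lying down; the point given is the middle of its length on its axis, its x axis runs along it to the point. Two to four green pencils are present (None: absent)
- green4_center (a point): a green hexagonal jumbo pencil, 110 mm long, 16 mm across its flats, 30 g, lying down; the point given is the middle of its length on its axis, its x axis runs along it to the point. Two to four green pencils are present (None: absent)
- eraser_center (a point): white eraser with a blue sleeve, 60 x 28 x 14 mm, lying flat; its centre, x along its length
- orange_center (a point): bystander: an orange hexagonal jumbo pencil, 110 mm long, 16 mm across its flats, 30 g, lying down; the point given is the middle of its length on its axis, its x axis runs along it to the point
- purple_center (a point): bystander: a purple hexagonal jumbo pencil, 110 mm long, 16 mm across its flats, 30 g, lying down; the point given is the middle of its length on its axis, its x axis runs along it to the point
- sharpener: bystander: red desk sharpener block, 50 (x) x 34 (y) x 30 mm; centre of its underside
- leads_tin: bystander: flat pale metal tin, 45 (x) x 90 (y) x 18 mm; centre of its underside
- tape_roll: bystander: ring of tape, 72 mm wide, 24 mm high; centre of its underside
Mind the look-alikes: they are no part of the job. Leave any black look-alike of the part that bears green4_center alone. Of the things that look like the part that bears compartment, the smaller one is meant.

How it is judged (in metres and radians):
On the way, in this order (a step that is already met when the one before it is completed fails the run):
1. the leaf is turned over and lies flat, green face up (value of joint leaf above 3 rad), for 0.3 s.
2. the tray is swung fully open (value of joint tray_swing above 1.95 rad), for 0.2 s.
3. with the tray open, all green pencils lie in the compartment (x of green1_center in the frame of compartment between -0.075 and 0.075 m and y of green1_center in the frame of compartment between -0.07 and 0.07 m and z of green1_center in the frame of compartment between 0 and 0.055 m and x of green2_center in the frame of compartment between -0.075 and 0.075 m and y of green2_center in the frame of compartment between -0.07 and 0.07 m and z of green2_center in the frame of compartment between 0 and 0.055 m and x of green3_center in the frame of compartment between -0.075 and 0.075 m and y of green3_center in the frame of compartment between -0.07 and 0.07 m and z of green3_center in the frame of compartment between 0 and 0.055 m and x of green4_center in the frame of compartment between -0.075 and 0.075 m and y of green4_center in the frame of compartment between -0.07 and 0.07 m and z of green4_center in the frame of compartment between 0 and 0.055 m and value of joint tray_swing above 1.9 rad), for 0.2 s.
4. the tray is lowered fully home (value of joint tray_swing below 0.06 rad), for 0.3 s.
At the end, for the whole second after the job is handed in: The leaf lies flat with its green face up (above 3.0 rad), every green pencil that is present has its middle inside the compartment and below the rim, the tray is home (below 0.06 rad) and still, and the eraser's centre is in the tray's front part, less than 30 mm above its floor (value of joint leaf above 3 rad and value of joint tray_swing below 0.06 rad and x of green1_center in the frame of compartment between -0.075 and 0.075 m and y of green1_center in the frame of compartment between -0.07 and 0.07 m and z of green1_center in the frame of compartment between 0 and 0.055 m and x of green2_center in the frame of compartment between -0.075 and 0.075 m and y of green2_center in the frame of compartment between -0.07 and 0.07 m and z of green2_center in the frame of compartment between 0 and 0.055 m and x of green3_center in the frame of compartment between -0.075 and 0.075 m and y of green3_center in the frame of compartment between -0.07 and 0.07 m and z of green3_center in the frame of compartment between 0 and 0.055 m and x of green4_center in the frame of compartment between -0.075 and 0.075 m and y of green4_center in the frame of compartment between -0.07 and 0.07 m and z of green4_center in the frame of compartment between 0 and 0.055 m and x of eraser_center in the frame of tray_in between -0.078 and 0.037 m and y of eraser_center in the frame of tray_in between -0.072 and 0.072 m and z of eraser_center in the frame of tray_in between 0 and 0.03 m and velocity of joint each of leaf, tray_swing below 0.1 rad/s and velocity of joint tray_swing above -0.1 rad/s); the robot touches nothing.
It fails at once if the orange or the purple pencil is moved more than 5 cm (distance of any of orange_center, purple_center from where it was at the start of the episode above 0.05 m).
It fails at once if the sharpener, tin or roll of tape is moved more than 5 cm (distance of any of sharpener, leads_tin, tape_roll from where it was at the start of the episode above 0.05 m).
Of green1, green2, green3, green4 only 2 to 4 are there at a start; the rules pass over those that are not, and their reading is None.
At some moment in a run one of green1, green2, green3, green4, eraser may be knocked a few centimetres aside while the robot is not near it.
Once in a run the grip may slacken for a moment while it holds something.
It also fails if it takes over 210 s, if anything falls off the work surface, if the arm or the gripper's body presses on something with over 40 N, if the wrist force passes 120 N, or if a joint passes its speed limit or range.

## Robot

A 6-joint arm with a two-finger parallel gripper is mounted at the origin on the work surface. World frame = base frame: x ahead of the robot, y to its left, z up, the work surface at z = 0. Lengths are in mm, angles in rad, forces in N, time in s.
With the tool pointing down it reaches from about 400 to 925 mm from the base axis. Payload 12.5 kg.
Tool frame: the origin (TCP) lies on the centre line of the jaws, within the pads' length; the fingertips stand 19 mm ahead of it and the grasp point (between the pads) is the TCP; y points along the fingers, x is the direction in which the jaws open and shut, and the axes are right-handed (so a half turn about y gives the same grasp; the last joint's range is limited). The gripper opens to 95 mm and grips with 3 to 60 N. Pads are 20 mm wide; open, the fingers measure 119 mm over their backs; the gripper's body (75 mm by 180 mm) begins 59 mm behind the grasp point.
Start: joints at [1.044, 0.491, 1.559, -0, 1.092, -0.106], TCP at [255.292, 570.5, 233.661] pointing down, gripper open.
Joint ranges: [-3.1, 3.1], [-0.84, 2.19], [0.05, 2.79], [-1.13, 4.28], [0.06, 2.93], [-2.69, 2.69]. Speed limits (rad/s): [2.22, 2.22, 2.79, 3.14, 3.14, 3.14].

## Interface

Orientations are given as [roll, pitch, yaw] about the fixed x, y, z axes, in that order (R = Rz(yaw) Ry(pitch) Rx(roll)).
In Python, from cell import env gives the robot as it stands. The module is installed in compiled form; this text tells all that it offers.
- The arm moves only by the tool move_arm, never from a script. Its argument "rows" is a list of rows, each an object of numbers: "tx", "ty", "tz": the shift along the tool's x, y, z in cm; "rx", "ry", "rz": the turn, a rotation vector about the tool's x, y, z in rad; "grip": the opening in per cent of the stroke, from 0 (shut) to 100 (fully open). In form: [{"tx": .., "ty": .., "tz": .., "rx": .., "ry": .., "rz": .., "grip": ..}, ...]. A call has 1 to 10 rows; each row shifts and turns the commanded pose from where the row before left it, along the tool's axes as they then stand; what a row does not reach is not made up. A row lasts 1/12 s, in which the tool goes at most 41.7 mm and 7.16 degrees, less where a joint would pass 70% of its speed; a pose out of reach is approached as far as the arm can. A call is refused whole if a number of a shift passes 4.17 or a number of a turn 0.125, either way. A call with a gripper value outside its range is refused whole. The fingers move at their own pace and stop on an object; the grip force is fixed at half the most. Time passes only in rows, so rows that do not move let the fingers close. It gives the time, the measured TCP pose, the force and the opening at its end, in the units of the state.
- env.state(): the state, without advancing time (a new reading comes with each control period).
- env.read_camera(name): name is "scene" or "top"; returns (picture, depth): 400x640x3 uint8, blue, green, red; 400x640 float32, mm along the optical axis (not along the pixel's ray), 0 where there is no reading.
- env.calibration(name): a dict with "vertical_fov" (degrees; the focal length in pixels is half the picture's height over the tangent of half this angle, whatever the lens; pixels are square), "cx", "cy" (the principal point, pixels), "dist" ([k1, k2, p1, p2, k3] as OpenCV has them; the pictures are not rectified), "eye" and "rotation" of the camera in the world. Camera axes: x right, y up, looking along -z (the intrinsics and any distortion apply to the point x, -y, -z); pixel columns grow to the right and rows downward; lengths in mm; the calibration is good to about 2 mm. A picture is of the moment at which its call begins. calibration takes no time and is no camera call.
- env.job_done(): hands the job in, once; it reports no verdict.
The state is a dict: "t": time; "joints": joint angles; "qvel": joint speeds; "tau": joint torques, N m; "eef_pos": TCP position; "tcp_rot": TCP orientation; "ft_force": force on the tool from outside, world axes, zero at the start; "moment": the same for the moment, N m; "opening": opening from 0.0 (shut) to 1.0 (fully open).
Only numpy, scipy, OpenCV 4.12 (cv2) and the standard library are available. Lean on these libraries where they do the work, as an engineer would, in place of code of your own. Each camera call takes 0.05 s, during which the arm holds its last target.

## Working session

There is one attempt and no reset: what is moved stays moved. The work goes in short steps, Python scripts to look and compute and a tool call to move; the robot and the scene stay as the last step left them, time stands still between calls to the robot, and variables do not carry over. Pictures are saved under pics/ and viewed, and the job is handed in when it is done.

Besides the shell and the picture viewer there is one more tool, called after "Request:" as name([rows], argument=value, ...), one row to a line, values as JSON. move_arm: Moves the arm, as the interface text tells. Its arguments: {"type":"object","properties":{"rows":{"type":"array"}},"required":["rows"]}

```bash
ls; mkdir -p pics; cat > h.py <<'E'
import numpy as np, cv2
from cell import env
def cam(n):
    c=env.calibration(n); f=200/np.tan(np.radians(c['vertical_fov'])/2)
    K=np.array([[f,0,c['cx']],[0,f,c['cy']],[0,0,1.]])
    return K,np.array(c['dist'],float),np.array(c['eye'],float),np.array(c['rotation'],float)
def cloud(n,depth):
    K,D,e,R=cam(n)
    v,u=np.mgrid[0:400,0:640]
    p=cv2.undistortPoints(np.stack([u,v],-1).reshape(-1,1,2).astype(float),K,D).reshape(400,640,2)
    P=np.stack([p[...,0]*depth,-p[...,1]*depth,-depth],-1)
    return P@R.T+e
def proj(n,pts):
    K,D,e,R=cam(n)
    q=(np.atleast_2d(pts)-e)@R
    q=q*[1,-1,-1]
    return cv2.projectPoints(q,np.zeros(3),np.zeros(3),K,D)[0].reshape(-1,2)
E
python3 - <<'E'
from h import *
for n in('scene','top'):
    print(env.calibration(n))
    im,d=env.read_camera(n); cv2.imwrite(f'pics/{n}0.png',im); np.save(f'{n}0.npy',d); 
print(env.state())
E
```

```text
pics
{'vertical_fov': 53.12129271335593, 'cx': 328.5141809169407, 'cy': 199.01403868241002, 'dist': array([-0.05635508,  0.        ,  0.        ,  0.        ,  0.        ]), 'eye': array([1318.19123644, -390.24565993,  987.81716118]), 'rotation': array([ 0.78068966, -0.01648084,  1.17082738])}
{'vertical_fov': 46.9945377192423, 'cx': 320.0925641459917, 'cy': 199.56848408984777, 'dist': array([-0.00152097,  0.        ,  0.        ,  0.        ,  0.        ]), 'eye': array([ 374.14413396,  -36.0572824 , 1257.26591721]), 'rotation': array([ 0.11964514, -0.01123041, -1.59789758])}
{'t': 0.1, 'joints': array([ 1.04435995e+00,  4.91483742e-01,  1.55936838e+00, -8.82805660e-06,
        1.09168701e+00, -1.05599545e-01]), 'qvel': array([-0.00027305, -0.00063151, -0.00121071,  0.00246232, -0.00127382,
        0.00080307]), 'tau': array([ 1.59478237e-03, -6.13624620e+01, -2.58604574e+01,  6.93390286e-02,
        4.69871261e-02,  3.91599986e-05]), 'eef_pos': array([255.21567088, 570.31584592, 233.13675935]), 'tcp_rot': array([-1.57070435e+00,  9.42027303e-04,  1.14996362e+00]), 'ft_force': array([ 0.04211729, -0.20742472, -0.54067407]), 'moment': array([ 0.02822565, -0.03987376,  0.01639866]), 'opening': 1.000402357721606}
```

```bash
cat >> h.py <<'E'
from scipy.spatial.transform import Rotation as Ro
_cam=cam
def cam(n):
    K,D,e,r=_cam(n); return K,D,e,Ro.from_euler('xyz',r).as_matrix()
E
python3 - <<'E'
from h import *
for n in('scene','top'):
    d=np.load(f'{n}0.npy'); P=cloud(n,d); print(n,(d>0).mean())
    for uv in [(320,200),(200,300),(450,300),(100,100)]: print(uv,P[uv[1],uv[0]].round(0))
E
```

```text
scene 0.995953125
(320, 200) [414. -22.  -3.]
(200, 300) [ 654. -480.    1.]
(450, 300) [919. 168.  -2.]
(100, 100) [-115. -647.  240.]
top 0.99582421875
(320, 200) [522. -54.  10.]
(200, 300) [270. 254.  82.]
(450, 300) [ 243. -398.   -4.]
(100, 100) [824. 559.  -4.]
```

View pics/scene0.png

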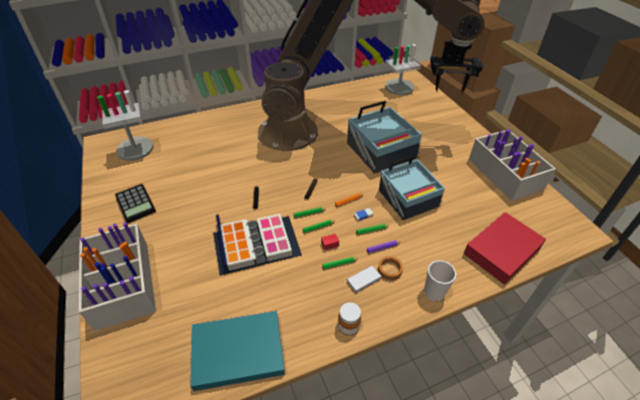

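View pics/top0.png

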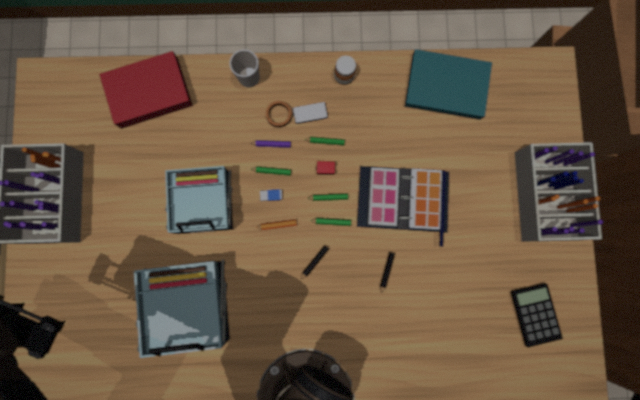

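```bash
python3 - <<'E'
from h import *
im=cv2.imread('pics/top0.png'); d=np.load('top0.npy')
c=im[120:260,150:460]; cv2.imwrite('pics/crop0.png',cv2.resize(c,None,fx=2.55,fy=2.55,interpolation=cv2.INTER_CUBIC))
P=cloud('top',d)
hsv=cv2.cvtColor(im,cv2.COLOR_BGR2HSV)
def blobs(name,lo,hi,box,mina=60):
    m=cv2.inRange(hsv,lo,hi); k=np.zeros_like(m); x0,y0,x1,y1=box; k[y0:y1,x0:x1]=m[y0:y1,x0:x1]
    n,l,s,_=cv2.connectedComponentsWithStats(k)
    for i in range(1,n):
        if s[i,4]<mina: continue
        q=P[l==i]; z=np.median(q[:,2]); 
        r=cv2.minAreaRect(q[:,:2].astype(np.float32)); b=cv2.boxPoints(r)
        e=b[1]-b[0] if np.linalg.norm(b[1]-b[0])>np.linalg.norm(b[2]-b[1]) else b[2]-b[1]
        vv=np.linalg.svd(q[:,:2]-q[:,:2].mean(0),full_matrices=False)[2][0]
        print(name,s[i],'c',np.round(r[0],1),'mean',q.mean(0).round(1),'size',np.round(r[1],1),'ang',np.degrees(np.arctan2(vv[1],vv[0])).round(1), 'ztop',np.percentile(q[:,2],90).round(1))
B=(235,120,360,260)
blobs('green',(45,80,40),(85,255,255),B)
blobs('blue',(100,80,60),(122,255,255),B,20)
blobs('orange',(8,160,150),(18,255,255),(255,210,305,235))
blobs('purple',(122,60,40),(160,255,255),B)
blobs('bar',(105,100,30),(130,255,140),(430,160,455,250),10)
for u,v in [(404,200),(404,173),(404,218),(442,240),(443,236),(428,200),(383,200),(199,205),(199,228),(180,229),(216,226)]: print(u,v,P[v,u].round(1),im[v,u])
E
```

```text
green [310 137  34   8 174] c [687.7 -76.3] mean [687.2 -76.3  13.8] size [92.3 13.9] ang -96.1 ztop 17.3
green [256 167  35   8 182] c [607.3  72.5] mean [606.9  72.5  14.2] size [93.7 13.9] ang -96.8 ztop 17.4
green [313 194  35   6 181] c [456.5 -81.9] mean [529.8 -81.8  20.8] size [163.9  92.9] ang -85.1 ztop 17.3
green [316 218  35   7 186] c [463.2 -87.5] mean [463.  -86.5  14.4] size [92.8 14.7] ang -94.9 ztop 18.3
blue [268 190  12  10 114] c [540.5  72.4] mean [540.   72.5  13.4] size [31.  25.7] ang -87.9 ztop 16.8
purple [256 140  35   8 205] c [683.8  71.7] mean [682.6  71.9  13.2] size [94.2 17.4] ang -92.3 ztop 17.4
bar [440 172   7  68 191] c [ 498.1 -388.2] mean [ 501.8 -383.8   35.9] size [ 21.  185.4] ang 174.0 ztop 40.9
404 200 [ 516.  -282.7   14.8] [57 57 58]
404 173 [ 590.  -285.6   18.4] [48 48 50]
404 218 [ 466.6 -279.6   18.1] [ 96 101 102]
442 240 [ 404.2 -375.1   33.2] [50 41 48]
443 236 [ 414.6 -377.    38.1] [56 66 83]
428 200 [ 511.7 -342.5   37.8] [119 126 145]
383 200 [ 515.9 -223.3   28.5] [135 129 148]
199 205 [511.5 262.8  60.7] [152 147 124]
199 228 [449.7 255.8  88. ] [122 120 101]
180 229 [447.4 299.2 103.5] [38 37 32]
216 226 [455.3 218.1  63.1] [103 100  83]
```

View pics/crop0.png

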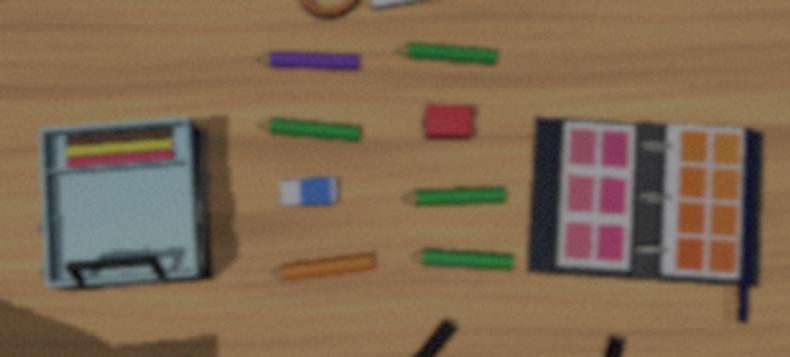

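```bash
cat >> h.py <<'E'
def ray(n,u,v,z):
    K,D,e,R=cam(n)
    p=cv2.undistortPoints(np.array([[[u,v]]],float),K,D).reshape(2)
    w=R@np.array([p[0],-p[1],-1]); return e+w*(z-e[2])/w[2]
E
python3 - <<'E'
from h import *
im=cv2.imread('pics/top0.png')
for (x,y,z) in [(655,147,50),(652,197,50),(650,250,50),(743,320,38),(758,130,38),(748,270,38)]:
    print((x,y),ray('top',x/2.55+150-.3,y/2.55+120-.3,z).round(1))
for (x,y,z) in [(68,264,124),(160,260,124),(115,262,124),(43,130,90),(188,121,90),(197,277,90),(50,285,90)]:
    print('box',(x,y),ray('top',x/2.55+150-.3,y/2.55+120-.3,z).round(1))
c=im[215:260,420:460]; cv2.imwrite('pics/bar.png',cv2.resize(c,None,fx=13,fy=13,interpolation=cv2.INTER_CUBIC))
c=im[210:240,160:240]; cv2.imwrite('pics/hand.png',cv2.resize(c,None,fx=10,fy=10,interpolation=cv2.INTER_CUBIC))
im=cv2.imread('pics/scene0.png')
c=im[150:280,200:460]; cv2.imwrite('pics/sc.png',cv2.resize(c,None,fx=3,fy=3,interpolation=cv2.INTER_CUBIC))
E
```

```text
(655, 147) [ 572.6 -285.5   50. ]
(652, 197) [ 520.  -279.8   50. ]
(650, 250) [ 464.9 -275.    50. ]
(743, 320) [ 390.5 -370.5   38. ]
(758, 130) [ 590.  -398.1   38. ]
(748, 270) [ 442.2 -378.8   38. ]
box (68, 264) [460.5 302.3 124. ]
box (160, 260) [462.1 213.8 124. ]
box (115, 262) [461.3 257.1 124. ]
box (43, 130) [598.8 338.9  90. ]
box (188, 121) [604.4 193.3  90. ]
box (197, 277) [446.9 184.7  90. ]
box (50, 285) [442.8 330.   90. ]
```

View pics/bar.png

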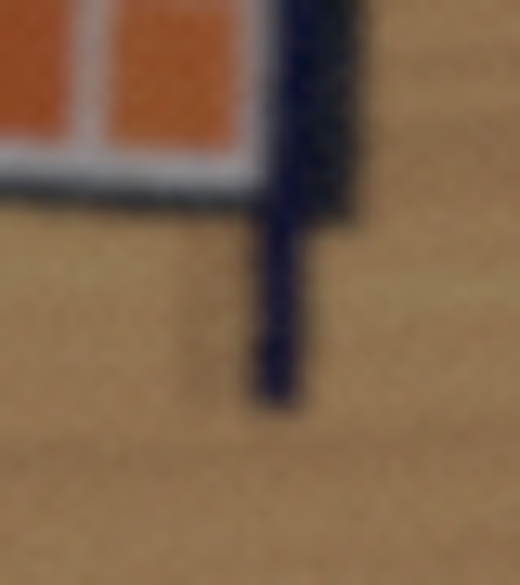

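View pics/hand.png

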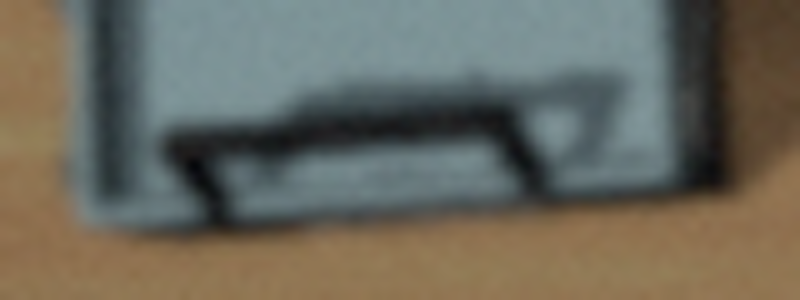

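View pics/sc.png

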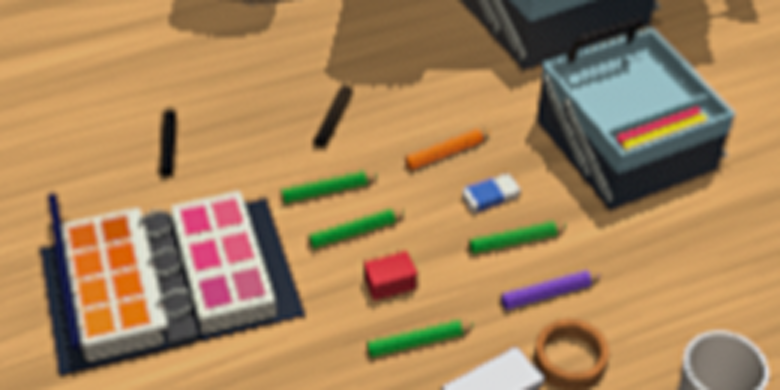

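```bash
python3 - <<'E'
from h import *
im=cv2.imread('pics/top0.png').astype(int)
def cen(v,u0,u1):
    g=im[v,u0:u1].sum(1); w=np.clip(np.median(g)-g-20,0,None); return (w*np.arange(u0,u1)).sum()/w.sum()
pts=[ray('top',cen(v,433,450),v,34+4) for v in range(233,245)]
pts=np.array(pts); print(pts.round(1))
for v in range(240,250): print(v,im[v,439:444].sum(1))
# cover edges right/left
for v in (190,200,210,220):
    print(v,[int(x) for x in im[v,352:366].sum(1)],[int(x) for x in im[v,440:456].sum(1)])
# handle bar
for u in range(178,210,4):
    g=im[215:232,u].sum(1); w=np.clip(300-g,0,None); w[(g>250)]=0
    print(u,g)
E
```

```text
[[ 422.7 -372.2   38. ]
 [ 420.1 -371.6   38. ]
 [ 417.4 -371.3   38. ]
 [ 414.8 -371.5   38. ]
 [ 412.1 -371.3   38. ]
 [ 409.5 -371.4   38. ]
 [ 406.8 -371.4   38. ]
 [ 404.2 -371.1   38. ]
 [ 401.6 -370.5   38. ]
 [ 398.9 -370.1   38. ]
 [ 396.3 -369.8   38. ]
 [ 393.7 -369.6   38. ]]
240 [218 141 112 139 207]
241 [180 116  85 137 207]
242 [181 101  96 135 222]
243 [192 122 100 149 240]
244 [190 126 102 154 242]
245 [212 169 138 192 254]
246 [265 234 218 231 280]
247 [303 300 292 299 314]
248 [316 311 310 321 322]
249 [312 314 314 314 317]
190 [343, 352, 337, 331, 335, 319, 264, 184, 120, 110, 108, 100, 113, 120] [310, 230, 139, 77, 81, 81, 96, 125, 189, 269, 324, 342, 351, 345, 348, 343]
200 [346, 340, 345, 343, 324, 274, 181, 132, 122, 102, 107, 111, 110, 107] [333, 221, 102, 88, 81, 74, 87, 137, 199, 266, 310, 321, 321, 319, 333, 322]
210 [349, 348, 344, 333, 291, 233, 165, 111, 126, 111, 123, 124, 107, 110] [319, 208, 113, 72, 83, 86, 118, 165, 254, 309, 332, 336, 340, 340, 333, 330]
220 [313, 344, 344, 339, 281, 199, 124, 125, 120, 121, 118, 112, 115, 115] [260, 171, 96, 69, 84, 102, 138, 175, 250, 303, 323, 321, 314, 322, 323, 312]
178 [422 420 421 428 418 415 378 284 168 104  85  83 135 200 263 312 305]
182 [422 424 422 421 423 421 375 261 137 107 163 223 234 202 153 140 121]
186 [429 430 422 422 421 413 345 227 111  79 129 206 250 290 332 342 259]
190 [421 428 415 391 334 255 179 123  83 114 227 327 368 349 356 322 239]
194 [426 416 389 333 271 220 157  86 111 162 274 372 381 362 357 304 239]
198 [422 413 390 320 263 217 146  84 106 213 326 362 344 340 345 292 229]
202 [419 418 393 319 250 175 122 102 134 237 347 377 352 349 331 262 254]
206 [419 402 361 299 233 166 107  99 162 277 371 393 365 359 300 234 256]
```

```bash
cat >> h.py <<'E'
import json
def plan(wps,start=None,step=38.,ang=0.12,grip=100,rnd=3):
    """wps: list of (x,y,z,yaw,grip[,step]); prints rows"""
    s=env.state()
    if start is None:
        p=np.array(s['eef_pos']); 
        tr=s['tcp_rot']; yaw=tr[2]
    else: p=np.array(start[:3],float); yaw=start[3]
    rows=[]
    for w in wps:
        st=w[5] if len(w)>5 else step
        d=np.array(w[:3])-p; dy=(w[3]-yaw+np.pi)%(2*np.pi)-np.pi
        n=max(1,int(np.ceil(max(np.linalg.norm(d)/st,abs(dy)/ang-1e-6))))
        for i in range(n):
            rem=(np.array(w[:3])-p)/(n-i); ry=-round(dy/n,rnd)
            c,sn=np.cos(yaw),np.sin(yaw)
            t=[round(v/10,2) for v in (c*rem[0]+sn*rem[1],-rem[2],-sn*rem[0]+c*rem[1])]
            rows.append(dict(tx=t[0],ty=t[1],tz=t[2],ry=ry,grip=w[4]))
            p=p+np.array([c*t[0]-sn*t[2],sn*t[0]+c*t[2],-t[1]])*10; yaw-=ry
    for i in range(0,len(rows),10):
        print(json.dumps([{k:v for k,v in r.items() if v or k=='grip'} for r in rows[i:i+10]]))
    print('end',p.round(1),round(yaw,4))
def st():
    s=env.state(); print('t',round(s['t'],2),'p',s['eef_pos'].round(1),'rpy',s['tcp_rot'].round(3),'f',s['ft_force'].round(1),'open',round(s['opening']*95,1),'j',s['joints'].round(2))
E
python3 - <<'E'
from h import *
plan([(450,330,235,1.457,100),(450,-200,200,1.457,100),(410,-371,110,1.457,80)])
for u,v in ((176.5,224.0),(211,221.5),(193.5,222.8)): print(ray('top',u,v,124+3).round(1))
E
```

```text
[{"tx": -1.55, "ty": -0.02, "tz": -3.07, "ry": -0.034, "grip": 100}, {"tx": -1.66, "ty": -0.02, "tz": -3.01, "ry": -0.034, "grip": 100}, {"tx": -1.76, "ty": -0.02, "tz": -2.95, "ry": -0.034, "grip": 100}, {"tx": -1.86, "ty": -0.02, "tz": -2.89, "ry": -0.034, "grip": 100}, {"tx": -1.95, "ty": -0.02, "tz": -2.83, "ry": -0.034, "grip": 100}, {"tx": -2.05, "ty": -0.02, "tz": -2.76, "ry": -0.034, "grip": 100}, {"tx": -2.14, "ty": -0.02, "tz": -2.69, "ry": -0.034, "grip": 100}, {"tx": -2.23, "ty": -0.02, "tz": -2.61, "ry": -0.034, "grip": 100}, {"tx": -2.32, "ty": -0.03, "tz": -2.54, "ry": -0.034, "grip": 100}, {"tx": -3.76, "ty": 0.25, "tz": -0.43, "grip": 100}]
[{"tx": -3.76, "ty": 0.25, "tz": -0.43, "grip": 100}, {"tx": -3.76, "ty": 0.25, "tz": -0.43, "grip": 100}, {"tx": -3.76, "ty": 0.25, "tz": -0.43, "grip": 100}, {"tx": -3.76, "ty": 0.25, "tz": -0.44, "grip": 100}, {"tx": -3.76, "ty": 0.25, "tz": -0.43, "grip": 100}, {"tx": -3.76, "ty": 0.25, "tz": -0.44, "grip": 100}, {"tx": -3.76, "ty": 0.25, "tz": -0.43, "grip": 100}, {"tx": -3.76, "ty": 0.25, "tz": -0.44, "grip": 100}, {"tx": -3.76, "ty": 0.25, "tz": -0.43, "grip": 100}, {"tx": -3.76, "ty": 0.25, "tz": -0.44, "grip": 100}]
[{"tx": -3.76, "ty": 0.25, "tz": -0.43, "grip": 100}, {"tx": -3.77, "ty": 0.25, "tz": -0.44, "grip": 100}, {"tx": -3.76, "ty": 0.25, "tz": -0.43, "grip": 100}, {"tx": -2.91, "ty": 1.5, "tz": 0.34, "grip": 80}, {"tx": -2.91, "ty": 1.5, "tz": 0.33, "grip": 80}, {"tx": -2.91, "ty": 1.5, "tz": 0.34, "grip": 80}, {"tx": -2.91, "ty": 1.5, "tz": 0.33, "grip": 80}, {"tx": -2.9, "ty": 1.5, "tz": 0.34, "grip": 80}, {"tx": -2.91, "ty": 1.5, "tz": 0.33, "grip": 80}]
end [ 410. -371.  110.] 1.456
[458.4 301.  127. ]
[462.3 216.7 127. ]
[460.3 259.5 127. ]
```

Request:
move_arm([
  {"tx":-1.55,"tz":-3.07,"ry":-0.034,"grip":100},
  {"tx":-1.66,"tz":-3.0,"ry":-0.034,"grip":100},
  {"tx":-1.76,"tz":-2.95,"ry":-0.034,"grip":100},
  {"tx":-1.86,"tz":-2.9,"ry":-0.034,"grip":100},
  {"tx":-1.95,"tz":-2.83,"ry":-0.034,"grip":100},
  {"tx":-2.05,"tz":-2.76,"ry":-0.034,"grip":100},
  {"tx":-2.14,"tz":-2.69,"ry":-0.034,"grip":100},
  {"tx":-2.23,"tz":-2.61,"ry":-0.034,"grip":100},
  {"tx":-2.32,"tz":-2.54,"ry":-0.034,"grip":100},
  {"grip":100},
])

```text
validation failed for argument at $.ro...
```

Request:
move_arm([
  {"tx":-3.76,"ty":0.25,"tz":-0.43,"grip":100},
  {"tx":-3.76,"ty":0.25,"tz":-0.43,"grip":100},
  {"tx":-3.76,"ty":0.25,"tz":-0.43,"grip":100},
  {"tx":-3.76,"ty":0.25,"tz":-0.43,"grip":100},
  {"tx":-3.76,"ty":0.25,"tz":-0.43,"grip":100},
  {"tx":-3.76,"ty":0.25,"tz":-0.43,"grip":100},
  {"tx":-3.76,"ty":0.25,"tz":-0.43,"grip":100},
  {"tx":-3.76,"ty":0.25,"tz":-0.43,"grip":100},
  {"tx":-3.76,"ty":0.25,"tz":-0.43,"grip":100},
  {"tx":-3.76,"ty":0.25,"tz":-0.43,"grip":100},
])

```text
validation failed for argument at $.ro...
```

Request:
move_arm([
  {"tx":-3.76,"ty":0.25,"tz":-0.43,"grip":80},
  {"tx":-3.76,"ty":0.25,"tz":-0.43,"grip":80},
  {"tx":-3.76,"ty":0.25,"tz":-0.43,"grip":80},
  {"tx":-2.9,"ty":1.4,"tz":0.33,"grip":80},
  {"tx":-2.9,"ty":1.4,"tz":0.33,"grip":80},
  {"tx":-2.9,"ty":1.4,"tz":0.33,"grip":80},
  {"tx":-2.9,"ty":1.4,"tz":0.33,"grip":60},
  {"tx":-2.9,"ty":1.4,"tz":0.33,"grip":60},
  {"tx":-2.9,"ty":1.4,"tz":0.33,"grip":60},
  {"grip":60},
])

```text
validation failed for argument at $.ro...
```

```bash
python3 - <<'E'
from h import *
st()
im,d=env.read_camera('scene'); cv2.imwrite('pics/s1.png',im)
plan([(411,-371.4,80,1.457,60),(411,-371.4,34,1.457,60,16)])
E
```

```text
t 0.1 p [255.2 570.3 233.1] rpy [-1.571e+00  1.000e-03  1.150e+00] f [ 0.  -0.2 -0.5] open 95.0 j [ 1.04  0.49  1.56 -0.    1.09 -0.11]
[{"tx": -3.06, "ty": 0.59, "tz": -2.03, "ry": -0.012, "grip": 60}, {"tx": -3.09, "ty": 0.59, "tz": -1.99, "ry": -0.012, "grip": 60}, {"tx": -3.11, "ty": 0.59, "tz": -1.95, "ry": -0.012, "grip": 60}, {"tx": -3.13, "ty": 0.59, "tz": -1.91, "ry": -0.012, "grip": 60}, {"tx": -3.15, "ty": 0.59, "tz": -1.88, "ry": -0.012, "grip": 60}, {"tx": -3.18, "ty": 0.59, "tz": -1.84, "ry": -0.012, "grip": 60}, {"tx": -3.2, "ty": 0.59, "tz": -1.8, "ry": -0.012, "grip": 60}, {"tx": -3.22, "ty": 0.59, "tz": -1.76, "ry": -0.012, "grip": 60}, {"tx": -3.24, "ty": 0.59, "tz": -1.72, "ry": -0.012, "grip": 60}, {"tx": -3.26, "ty": 0.59, "tz": -1.69, "ry": -0.012, "grip": 60}]
[{"tx": -3.28, "ty": 0.59, "tz": -1.65, "ry": -0.012, "grip": 60}, {"tx": -3.3, "ty": 0.59, "tz": -1.61, "ry": -0.012, "grip": 60}, {"tx": -3.32, "ty": 0.59, "tz": -1.57, "ry": -0.012, "grip": 60}, {"tx": -3.34, "ty": 0.59, "tz": -1.53, "ry": -0.012, "grip": 60}, {"tx": -3.36, "ty": 0.59, "tz": -1.48, "r
[... 198 characters left out ...]
": -0.012, "grip": 60}, {"tx": -3.43, "ty": 0.59, "tz": -1.32, "ry": -0.012, "grip": 60}, {"tx": -3.44, "ty": 0.59, "tz": -1.28, "ry": -0.012, "grip": 60}]
[{"tx": -3.46, "ty": 0.59, "tz": -1.24, "ry": -0.012, "grip": 60}, {"tx": -3.47, "ty": 0.59, "tz": -1.2, "ry": -0.012, "grip": 60}, {"tx": -3.48, "ty": 0.59, "tz": -1.16, "ry": -0.012, "grip": 60}, {"tx": -3.5, "ty": 0.58, "tz": -1.12, "ry": -0.012, "grip": 60}, {"tx": -3.51, "ty": 0.59, "tz": -1.07, "ry": -0.012, "grip": 60}, {"tx": -3.52, "ty": 0.58, "tz": -1.03, "ry": -0.012, "grip": 60}, {"ty": 1.53, "ry": 0.002, "grip": 60}, {"ty": 1.54, "ry": 0.002, "grip": 60}, {"ty": 1.53, "ry": 0.002, "grip": 60}]
end [ 411.  -371.4   34. ] 1.456
```

View pics/s1.png

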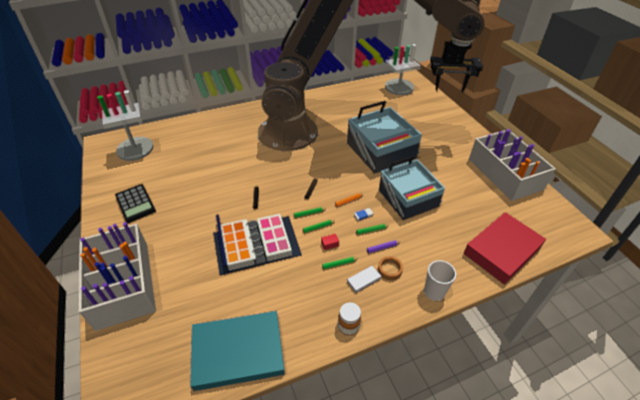

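Request:
move_arm([
  {"tx":0,"ty":0,"tz":0,"rx":0,"ry":-0.102,"rz":0,"grip":100},
  {"tx":0,"ty":0,"tz":0,"rx":0,"ry":-0.102,"rz":0,"grip":100},
  {"tx":0,"ty":0,"tz":0,"rx":0,"ry":-0.103,"rz":0,"grip":100},
  {"tx":-2.4,"ty":0,"tz":-2.5,"rx":0,"ry":0,"rz":0,"grip":100},
  {"tx":-2.4,"ty":0,"tz":-2.5,"rx":0,"ry":0,"rz":0,"grip":100},
  {"tx":-2.4,"ty":0,"tz":-2.5,"rx":0,"ry":0,"rz":0,"grip":100},
  {"tx":-2.4,"ty":0,"tz":-2.5,"rx":0,"ry":0,"rz":0,"grip":100},
  {"tx":-2.4,"ty":0,"tz":-2.5,"rx":0,"ry":0,"rz":0,"grip":100},
  {"tx":-2.4,"ty":0,"tz":-2.5,"rx":0,"ry":0,"rz":0,"grip":100},
  {"tx":-2.4,"ty":0,"tz":-2.5,"rx":0,"ry":0,"rz":0,"grip":100},
])

```text
t: 0.98
eef_pos: [410.8, 382.3, 233.6]
tcp_rot: [-1.571, 0.0, 1.457]
ft_force: [0.7, 1.1, -0.0]
opening: 1.002
```

Request:
move_arm([
  {"tx":-3.7,"ty":0,"tz":-0.8,"rx":0,"ry":0,"rz":0,"grip":100},
  {"tx":-3.7,"ty":0,"tz":-0.8,"rx":0,"ry":0,"rz":0,"grip":100},
  {"tx":-3.7,"ty":0,"tz":-0.8,"rx":0,"ry":0,"rz":0,"grip":100},
  {"tx":-3.7,"ty":0,"tz":-0.8,"rx":0,"ry":0,"rz":0,"grip":100},
  {"tx":-3.7,"ty":0,"tz":-0.8,"rx":0,"ry":0,"rz":0,"grip":100},
  {"tx":-3.7,"ty":0,"tz":-0.8,"rx":0,"ry":0,"rz":0,"grip":100},
  {"tx":-3.7,"ty":0,"tz":-0.8,"rx":0,"ry":0,"rz":0,"grip":100},
  {"tx":-3.7,"ty":0,"tz":-0.8,"rx":0,"ry":0,"rz":0,"grip":100},
  {"tx":-3.7,"ty":0,"tz":-0.8,"rx":0,"ry":0,"rz":0,"grip":100},
  {"tx":-3.7,"ty":0,"tz":-0.8,"rx":0,"ry":0,"rz":0,"grip":100},
])

```text
t: 1.82
eef_pos: [447.3, 5.2, 233.7]
tcp_rot: [-1.571, -0.0, 1.457]
ft_force: [1.9, 1.3, -0.4]
opening: 1.0
```

Request:
move_arm([
  {"tx":-3.7,"ty":0,"tz":-0.4,"rx":0,"ry":0,"rz":0,"grip":70},
  {"tx":-3.7,"ty":0,"tz":-0.4,"rx":0,"ry":0,"rz":0,"grip":70},
  {"tx":-3.7,"ty":0,"tz":-0.4,"rx":0,"ry":0,"rz":0,"grip":70},
  {"tx":-3.7,"ty":0,"tz":-0.4,"rx":0,"ry":0,"rz":0,"grip":70},
  {"tx":-3.7,"ty":0,"tz":-0.4,"rx":0,"ry":0,"rz":0,"grip":70},
  {"tx":-3.7,"ty":0,"tz":-0.4,"rx":0,"ry":0,"rz":0,"grip":70},
  {"tx":-3.7,"ty":0,"tz":-0.4,"rx":0,"ry":0,"rz":0,"grip":60},
  {"tx":-3.7,"ty":0,"tz":-0.4,"rx":0,"ry":0,"rz":0,"grip":60},
  {"tx":-3.7,"ty":0,"tz":-0.4,"rx":0,"ry":0,"rz":0,"grip":60},
  {"tx":-3.0,"ty":0,"tz":0,"rx":0,"ry":0,"rz":0,"grip":60},
])

```text
t: 2.65
eef_pos: [441.9, -360.3, 233.3]
tcp_rot: [-1.571, 0.0, 1.456]
ft_force: [0.2, 0.6, 0.9]
opening: 0.603
```

```bash
python3 - <<'E'
from h import *
st()
plan([(411,-371.4,80,1.457,60),(411,-371.4,34,1.457,60,16)])
E
```

```text
t 2.65 p [ 441.9 -360.3  233.3] rpy [-1.571  0.     1.456] f [0.2 0.6 0.9] open 57.3 j [-0.8   0.41  1.7   0.    1.03 -2.26]
[{"tx": -0.29, "ty": 3.07, "tz": 0.59, "grip": 60}, {"tx": -0.29, "ty": 3.07, "tz": 0.59, "grip": 60}, {"tx": -0.29, "ty": 3.06, "tz": 0.59, "grip": 60}, {"tx": -0.29, "ty": 3.07, "tz": 0.58, "grip": 60}, {"tx": -0.29, "ty": 3.06, "tz": 0.59, "grip": 60}, {"ty": 1.53, "grip": 60}, {"ty": 1.54, "grip": 60}, {"ty": 1.53, "grip": 60}]
end [ 411.  -371.4   34. ] 1.4563
```

Request:
move_arm([
  {"tx":-0.29,"ty":3.0,"tz":0.59,"rx":0,"ry":0,"rz":0,"grip":60},
  {"tx":-0.29,"ty":3.0,"tz":0.59,"rx":0,"ry":0,"rz":0,"grip":60},
  {"tx":-0.29,"ty":3.0,"tz":0.59,"rx":0,"ry":0,"rz":0,"grip":60},
  {"tx":-0.29,"ty":3.0,"tz":0.59,"rx":0,"ry":0,"rz":0,"grip":60},
  {"tx":-0.29,"ty":3.0,"tz":0.59,"rx":0,"ry":0,"rz":0,"grip":60},
  {"tx":0,"ty":1.6,"tz":0,"rx":0,"ry":0,"rz":0,"grip":60},
  {"tx":0,"ty":1.6,"tz":0,"rx":0,"ry":0,"rz":0,"grip":60},
  {"tx":0,"ty":1.6,"tz":0,"rx":0,"ry":0,"rz":0,"grip":60},
  {"tx":0,"ty":0,"tz":0,"rx":0,"ry":0,"rz":0,"grip":60},
])

```text
t: 3.4
eef_pos: [410.3, -367.9, 33.0]
tcp_rot: [-1.568, -0.003, 1.457]
ft_force: [-1.4, 0.6, 0.1]
opening: 0.6
```

```bash
python3 - <<'E'
from h import *
st()
for n in('scene','top'):
    im,d=env.read_camera(n); 
    c=im[150:290,150:330] if n=='scene' else im[160:270,370:500]
    cv2.imwrite(f'pics/{n}2.png',cv2.resize(c,None,fx=4.4,fy=4.2 if n=='scene' else 4.4,interpolation=cv2.INTER_CUBIC))
E
```

```text
t 3.4 p [ 410.3 -367.9   33. ] rpy [-1.568 -0.003  1.457] f [-1.4  0.6  0.1] open 57.0 j [-0.85  0.67  1.91  0.    0.57 -2.31]
```

View pics/scene2.png

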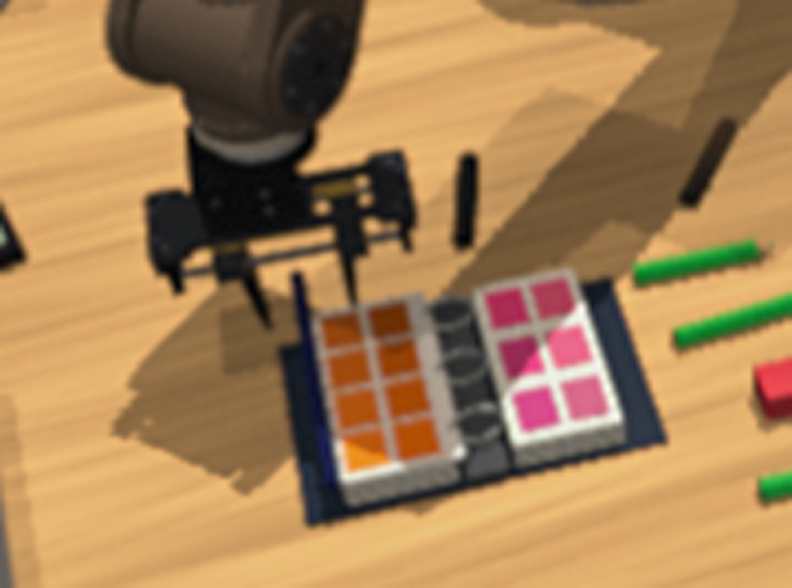

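View pics/top2.png

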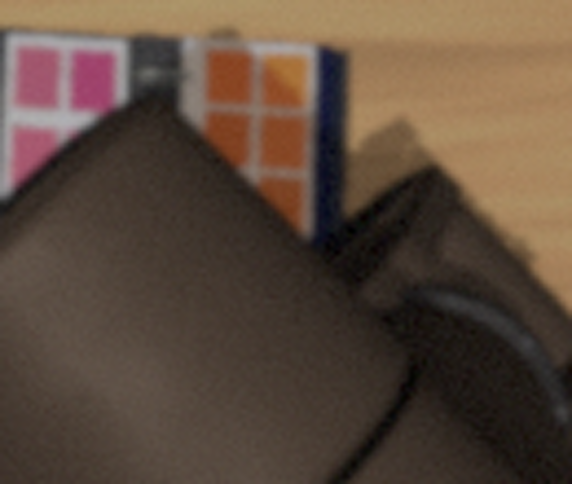

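Request:
move_arm([
  {"tx":-0.35,"ty":-0.1,"tz":0,"rx":0,"ry":0,"rz":0,"grip":60},
  {"tx":0,"ty":0,"tz":0,"rx":0,"ry":0,"rz":0,"grip":25},
  {"tx":0,"ty":0,"tz":0,"rx":0,"ry":0,"rz":0,"grip":25},
  {"tx":0,"ty":0,"tz":0,"rx":0,"ry":0,"rz":0,"grip":25},
  {"tx":0,"ty":0,"tz":0,"rx":0,"ry":0,"rz":0,"grip":0},
  {"tx":0,"ty":0,"tz":0,"rx":0,"ry":0,"rz":0,"grip":0},
  {"tx":0,"ty":0,"tz":0,"rx":0,"ry":0,"rz":0,"grip":0},
  {"tx":0,"ty":0,"tz":0,"rx":0,"ry":0,"rz":0,"grip":0},
  {"tx":0,"ty":0,"tz":0,"rx":0,"ry":0,"rz":0,"grip":0},
])

```text
t: 4.25
eef_pos: [410.7, -372.1, 36.6]
tcp_rot: [-1.571, -0.0, 1.457]
ft_force: [1.3, 0.4, 2.1]
opening: 0.116
```

```bash
python3 - <<'E'
from h import *
st()
n=24;r=100
a=[np.pi*i/n for i in range(n+1)]
for i in range(n):
    dy=r*(np.cos(a[i])-np.cos(a[i+1])); dz=r*(np.sin(a[i+1])-np.sin(a[i]))
    print(i,round(dy/10,2),round(-dz/10,2),end=' | ')
E
```

```text
t 4.25 p [ 410.7 -372.1   36.6] rpy [-1.571 -0.     1.457] f [1.3 0.4 2.1] open 11.0 j [-0.86  0.67  1.9   0.    0.58 -2.31]
0 0.09 -1.31 | 1 0.26 -1.28 | 2 0.42 -1.24 | 3 0.58 -1.17 | 4 0.73 -1.09 | 5 0.86 -0.98 | 6 0.98 -0.86 | 7 1.09 -0.73 | 8 1.17 -0.58 | 9 1.24 -0.42 | 10 1.28 -0.26 | 11 1.31 -0.09 | 12 1.31 0.09 | 13 1.28 0.26 | 14 1.24 0.42 | 15 1.17 0.58 | 16 1.09 0.73 | 17 0.98 0.86 | 18 0.86 0.98 | 19 0.73 1.09 | 20 0.58 1.17 | 21 0.42 1.24 | 22 0.26 1.28 | 23 0.09 1.31 |
```

Request:
move_arm([
  {"tx":0.09,"ty":-1.31,"tz":0,"rx":0,"ry":0,"rz":0,"grip":0},
  {"tx":0.26,"ty":-1.28,"tz":0,"rx":0,"ry":0,"rz":0,"grip":0},
  {"tx":0.42,"ty":-1.24,"tz":0,"rx":0,"ry":0,"rz":0,"grip":0},
  {"tx":0.58,"ty":-1.17,"tz":0,"rx":0,"ry":0,"rz":0,"grip":0},
  {"tx":0.73,"ty":-1.09,"tz":0,"rx":0,"ry":0,"rz":0,"grip":0},
  {"tx":0.86,"ty":-0.98,"tz":0,"rx":0,"ry":0,"rz":0,"grip":0},
])

```text
t: 4.75
eef_pos: [413.8, -344.6, 108.9]
tcp_rot: [-1.572, 0.004, 1.458]
ft_force: [-6.3, -7.9, 3.7]
opening: 0.118
```

```bash
python3 - <<'E'
from h import *
st()
im,d=env.read_camera('scene'); 
c=im[150:290,150:330]
cv2.imwrite(f'pics/s3.png',cv2.resize(c,None,fx=4.2,fy=4.2,interpolation=cv2.INTER_CUBIC))
E
```

```text
t 4.75 p [ 413.8 -344.6  108.9] rpy [-1.572  0.004  1.458] f [-6.3 -7.9  3.7] open 11.2 j [-0.82  0.53  1.9  -0.    0.71 -2.27]
```

View pics/s3.png

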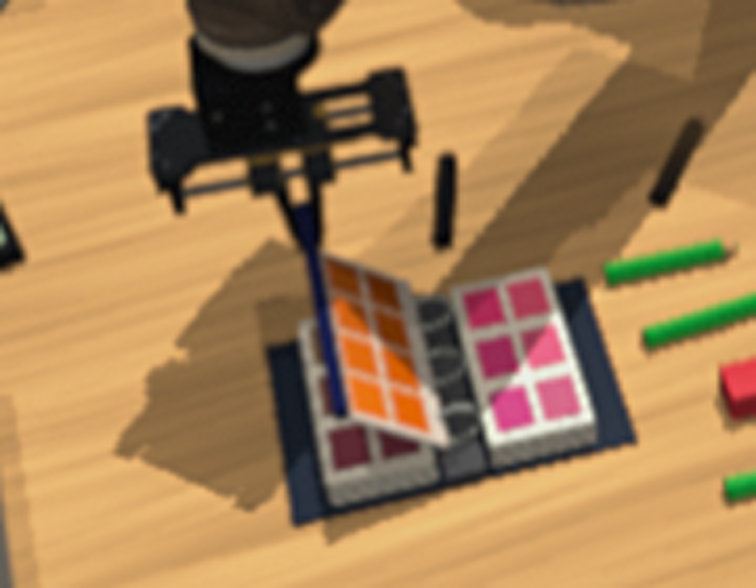

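Works: the leaf lifts between the fingers, with light force. Continue.

Request:
move_arm([
  {"tx":0.98,"ty":-0.86,"tz":0,"rx":0,"ry":0,"rz":0,"grip":0},
  {"tx":1.09,"ty":-0.73,"tz":0,"rx":0,"ry":0,"rz":0,"grip":0},
  {"tx":1.17,"ty":-0.58,"tz":0,"rx":0,"ry":0,"rz":0,"grip":0},
  {"tx":1.24,"ty":-0.42,"tz":0,"rx":0,"ry":0,"rz":0,"grip":0},
  {"tx":1.28,"ty":-0.26,"tz":0,"rx":0,"ry":0,"rz":0,"grip":0},
  {"tx":1.31,"ty":-0.09,"tz":0,"rx":0,"ry":0,"rz":0,"grip":0},
  {"tx":1.31,"ty":0.09,"tz":0,"rx":0,"ry":0,"rz":0,"grip":0},
  {"tx":1.28,"ty":0.26,"tz":0,"rx":0,"ry":0,"rz":0,"grip":0},
])

```text
t: 5.47
eef_pos: [424.4, -246.1, 133.4]
tcp_rot: [-1.57, 0.0, 1.458]
ft_force: [-3.8, -2.4, -5.0]
opening: 0.116
```

```bash
python3 - <<'E'
from h import *
st()
E
```

```text
t 5.47 p [ 424.4 -246.1  133.4] rpy [-1.57   0.     1.458] f [-3.8 -2.4 -5. ] open 11.0 j [-0.66  0.44  1.99 -0.    0.71 -2.12]
```

Request:
move_arm([
  {"tx":1.24,"ty":0.42,"tz":0,"rx":0,"ry":0,"rz":0,"grip":0},
  {"tx":1.17,"ty":0.58,"tz":0,"rx":0,"ry":0,"rz":0,"grip":0},
  {"tx":1.09,"ty":0.73,"tz":0,"rx":0,"ry":0,"rz":0,"grip":0},
  {"tx":0.98,"ty":0.86,"tz":0,"rx":0,"ry":0,"rz":0,"grip":0},
  {"tx":0.86,"ty":0.98,"tz":0,"rx":0,"ry":0,"rz":0,"grip":0},
  {"tx":0.73,"ty":1.09,"tz":0,"rx":0,"ry":0,"rz":0,"grip":0},
  {"tx":0.58,"ty":1.17,"tz":0,"rx":0,"ry":0,"rz":0,"grip":0},
  {"tx":0.42,"ty":1.24,"tz":0,"rx":0,"ry":0,"rz":0,"grip":0},
  {"tx":0.26,"ty":1.2,"tz":0,"rx":0,"ry":0,"rz":0,"grip":0},
  {"tx":0.09,"ty":1.0,"tz":0,"rx":0,"ry":0,"rz":0,"grip":0},
])

```text
t: 6.3
eef_pos: [433.3, -173.2, 40.0]
tcp_rot: [-1.571, 0.0, 1.458]
ft_force: [-4.2, -7.7, 0.5]
opening: 0.118
```

```bash
python3 - <<'E'
from h import *
st()
im,d=env.read_camera('scene'); 
c=im[150:290,150:330]
cv2.imwrite(f'pics/s4.png',cv2.resize(c,None,fx=4.2,fy=4.2,interpolation=cv2.INTER_CUBIC))
E
```

```text
t 6.3 p [ 433.3 -173.2   40. ] rpy [-1.571  0.     1.458] f [-4.2 -7.7  0.5] open 11.2 j [-0.52  0.59  2.11 -0.    0.44 -1.98]
```

View pics/s4.png

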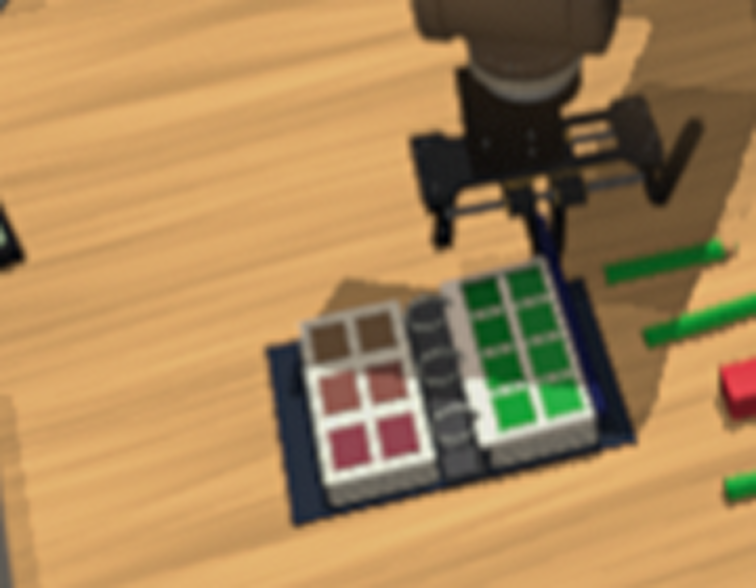

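Request:
move_arm([
  {"tx":0,"ty":0.4,"tz":0,"rx":0,"ry":0,"rz":0,"grip":0},
  {"tx":0,"ty":0,"tz":0,"rx":0,"ry":0,"rz":0,"grip":0},
  {"tx":0,"ty":0,"tz":0,"rx":0,"ry":0,"rz":0,"grip":35},
  {"tx":0,"ty":0,"tz":0,"rx":0,"ry":0,"rz":0,"grip":35},
  {"tx":0,"ty":0,"tz":0,"rx":0,"ry":0,"rz":0,"grip":35},
  {"tx":0,"ty":0,"tz":0,"rx":0,"ry":0,"rz":0,"grip":35},
  {"tx":0,"ty":-2,"tz":0,"rx":0,"ry":0,"rz":0,"grip":35},
  {"tx":0,"ty":-3,"tz":0,"rx":0,"ry":0,"rz":0,"grip":35},
  {"tx":0,"ty":-4,"tz":0,"rx":0,"ry":0,"rz":0,"grip":35},
  {"tx":0,"ty":-4,"tz":0,"rx":0,"ry":0,"rz":0,"grip":50},
])

```text
t: 7.18
eef_pos: [432.9, -172.9, 167.9]
tcp_rot: [-1.569, -0.001, 1.457]
ft_force: [1.5, 0.2, 0.7]
opening: 0.384
```

Request:
move_arm([
  {"tx":0,"ty":-2,"tz":0,"rx":0,"ry":0.125,"rz":0,"grip":50},
  {"tx":0,"ty":-2,"tz":0,"rx":0,"ry":0.125,"rz":0,"grip":50},
  {"tx":0,"ty":-2,"tz":0,"rx":0,"ry":0.125,"rz":0,"grip":50},
  {"tx":0,"ty":0,"tz":0,"rx":0,"ry":0.125,"rz":0,"grip":50},
  {"tx":0,"ty":0,"tz":0,"rx":0,"ry":0.125,"rz":0,"grip":50},
  {"tx":0,"ty":0,"tz":0,"rx":0,"ry":0.125,"rz":0,"grip":50},
  {"tx":0,"ty":0,"tz":0,"rx":0,"ry":0.125,"rz":0,"grip":50},
  {"tx":0,"ty":0,"tz":0,"rx":0,"ry":0.125,"rz":0,"grip":50},
  {"tx":0,"ty":0,"tz":0,"rx":0,"ry":0.125,"rz":0,"grip":50},
  {"tx":0,"ty":0,"tz":0,"rx":0,"ry":0.125,"rz":0,"grip":50},
])

```text
t: 8.02
eef_pos: [433.3, -173.2, 226.7]
tcp_rot: [-1.571, -0.0, 0.201]
ft_force: [0.7, -0.1, 0.2]
opening: 0.497
```

```bash
python3 - <<'E'
from h import *
st()
im,d=env.read_camera('scene'); 
c=im[120:290,150:480]
cv2.imwrite(f'pics/s5.png',cv2.resize(c,None,fx=2.4,fy=2.4,interpolation=cv2.INTER_CUBIC))
E
```

```text
t 8.02 p [ 433.3 -173.2  226.7] rpy [-1.571 -0.     0.201] f [ 0.7 -0.1  0.2] open 47.3 j [-0.52  0.28  1.94  0.    0.92 -0.72]
```

View pics/s5.png

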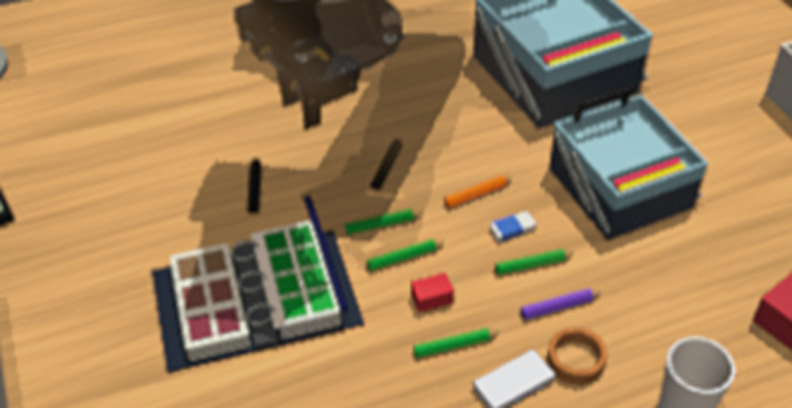

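```bash
python3 - <<'E'
from h import *
plan([(433,-173,226,.043,50),(460,258.5,226,.043,50),(460,258.5,160,.043,40)])
E
```

```text
[{"tx": -0.02, "ty": 0.03, "tz": 0.01, "ry": 0.074, "grip": 50}, {"tx": -0.02, "ty": 0.04, "tz": 0.01, "ry": 0.074, "grip": 50}, {"tx": 0.38, "tz": 3.58, "grip": 50}, {"tx": 0.38, "tz": 3.58, "grip": 50}, {"tx": 0.38, "tz": 3.58, "grip": 50}, {"tx": 0.38, "tz": 3.58, "grip": 50}, {"tx": 0.38, "tz": 3.58, "grip": 50}, {"tx": 0.38, "tz": 3.59, "grip": 50}, {"tx": 0.38, "tz": 3.58, "grip": 50}, {"tx": 0.38, "tz": 3.59, "grip": 50}]
[{"tx": 0.38, "tz": 3.58, "grip": 50}, {"tx": 0.38, "tz": 3.59, "grip": 50}, {"tx": 0.39, "tz": 3.58, "grip": 50}, {"tx": 0.38, "tz": 3.59, "grip": 50}, {"ty": 3.3, "grip": 40}, {"ty": 3.3, "grip": 40}]
end [460.  258.5 160. ] 0.0434
```

Request:
move_arm([
  {"tx":0,"ty":0,"tz":0,"rx":0,"ry":0.078,"rz":0,"grip":50},
  {"tx":0,"ty":0,"tz":0,"rx":0,"ry":0.078,"rz":0,"grip":50},
  {"tx":0.38,"ty":0,"tz":3.6,"rx":0,"ry":0,"rz":0,"grip":50},
  {"tx":0.38,"ty":0,"tz":3.6,"rx":0,"ry":0,"rz":0,"grip":50},
  {"tx":0.38,"ty":0,"tz":3.6,"rx":0,"ry":0,"rz":0,"grip":50},
  {"tx":0.38,"ty":0,"tz":3.6,"rx":0,"ry":0,"rz":0,"grip":50},
  {"tx":0.38,"ty":0,"tz":3.6,"rx":0,"ry":0,"rz":0,"grip":50},
  {"tx":0.38,"ty":0,"tz":3.6,"rx":0,"ry":0,"rz":0,"grip":50},
  {"tx":0.38,"ty":0,"tz":3.6,"rx":0,"ry":0,"rz":0,"grip":50},
  {"tx":0.38,"ty":0,"tz":3.6,"rx":0,"ry":0,"rz":0,"grip":50},
])

```text
t: 8.9
eef_pos: [448.7, 117.7, 226.8]
tcp_rot: [-1.571, -0.0, 0.054]
ft_force: [1.8, -0.1, -0.2]
opening: 0.5
```

Request:
move_arm([
  {"tx":0.38,"ty":0,"tz":3.6,"rx":0,"ry":0,"rz":0,"grip":45},
  {"tx":0.38,"ty":0,"tz":3.6,"rx":0,"ry":0,"rz":0,"grip":45},
  {"tx":0.38,"ty":0,"tz":3.6,"rx":0,"ry":0,"rz":0,"grip":45},
  {"tx":0.38,"ty":0,"tz":3.5,"rx":0,"ry":0,"rz":0,"grip":45},
  {"tx":0,"ty":2,"tz":0,"rx":0,"ry":0,"rz":0,"grip":45},
  {"tx":0,"ty":0,"tz":0,"rx":0,"ry":0,"rz":0,"grip":45},
])

```text
t: 9.4
eef_pos: [455.6, 260.6, 204.2]
tcp_rot: [-1.572, 0.003, 0.057]
ft_force: [0.1, -0.6, -1.8]
opening: 0.45
```

```bash
python3 - <<'E'
from h import *
st()
im,d=env.read_camera('scene'); P=cloud('scene',d)
c=im[120:240,330:480]
cv2.imwrite(f'pics/s6.png',cv2.resize(c,None,fx=5,fy=5,interpolation=cv2.INTER_CUBIC))
plan([(460,258.5,124,.043,45,16)])
s=env.state()['eef_pos']
print(proj('scene',[[460,258.5,124],s,s-[0,0,19]]).round(1))
E
```

```text
t 9.4 p [455.6 260.6 204.2] rpy [-1.572  0.003  0.057] f [ 0.1 -0.6 -1.8] open 42.7 j [0.39 0.39 1.84 0.   0.92 0.34]
[{"tx": 0.07, "ty": 1.36, "tz": -0.02, "ry": 0.002, "grip": 45}, {"tx": 0.07, "ty": 1.36, "tz": -0.02, "ry": 0.002, "grip": 45}, {"tx": 0.06, "ty": 1.36, "tz": -0.02, "ry": 0.002, "grip": 45}, {"tx": 0.07, "ty": 1.35, "tz": -0.02, "ry": 0.002, "grip": 45}, {"tx": 0.06, "ty": 1.36, "tz": -0.03, "ry": 0.002, "grip": 45}, {"tx": 0.07, "ty": 1.35, "tz": -0.02, "ry": 0.002, "grip": 45}]
end [460.  258.5 124. ] 0.0429
[[402.1 160.6]
 [405.4 140.4]
 [404.5 145.1]]
```

View pics/s6.png

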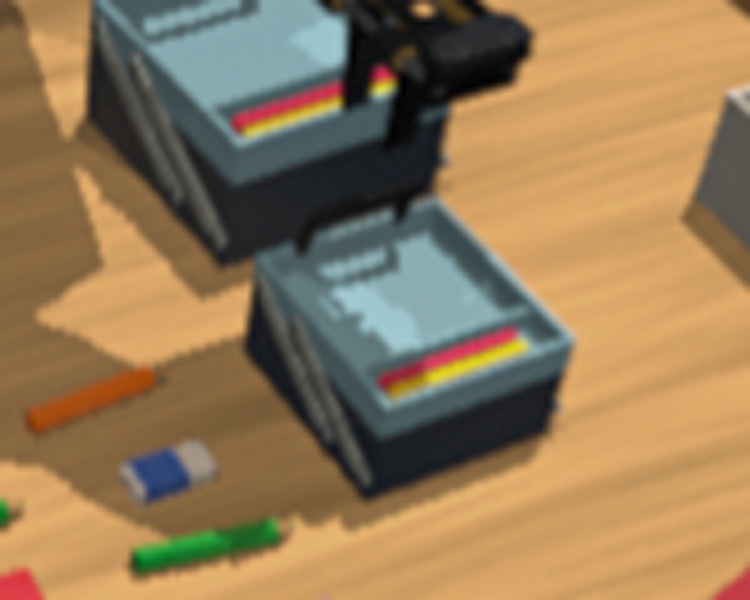

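Request:
move_arm([
  {"tx":0.43,"ty":0,"tz":-0.22,"rx":0,"ry":0.012,"rz":0,"grip":45},
  {"tx":0,"ty":1.6,"tz":0,"rx":0,"ry":0,"rz":0,"grip":45},
  {"tx":0,"ty":1.6,"tz":0,"rx":0,"ry":0,"rz":0,"grip":45},
  {"tx":0,"ty":1.6,"tz":0,"rx":0,"ry":0,"rz":0,"grip":45},
  {"tx":0,"ty":1.6,"tz":0,"rx":0,"ry":0,"rz":0,"grip":45},
  {"tx":0,"ty":1.4,"tz":0,"rx":0,"ry":0,"rz":0,"grip":45},
  {"tx":0,"ty":0,"tz":0,"rx":0,"ry":0,"rz":0,"grip":45},
  {"tx":0,"ty":0,"tz":0,"rx":0,"ry":0,"rz":0,"grip":45},
])

```text
t: 10.12
eef_pos: [462.0, 256.6, 129.1]
tcp_rot: [-1.571, 0.0, 0.038]
ft_force: [-0.5, 0.6, 0.4]
opening: 0.451
```

```bash
python3 - <<'E'
from h import *
st()
im,d=env.read_camera('scene'); P=cloud('scene',d)
c=im[120:240,330:480]
cv2.imwrite(f'pics/s7.png',cv2.resize(c,None,fx=5,fy=5,interpolation=cv2.INTER_CUBIC))
q=np.linspace(0,2.094,31)
x=110*(np.sin(q-np.pi/3)+np.sin(np.pi/3)); z=110*(np.cos(q-np.pi/3)-.5)
print([(round(a/10,2),round(-b/10,2)) for a,b in zip(np.diff(x),np.diff(z))])
E
```

```text
t 10.12 p [462.  256.6 129.1] rpy [-1.571  0.     0.038] f [-0.5  0.6  0.4] open 42.8 j [0.38 0.49 1.9  0.   0.74 0.34]
[(np.float64(0.41), np.float64(-0.65)), (np.float64(0.45), np.float64(-0.62)), (np.float64(0.49), np.float64(-0.59)), (np.float64(0.53), np.float64(-0.55)), (np.float64(0.57), np.float64(-0.51)), (np.float64(0.6), np.float64(-0.47)), (np.float64(0.64), np.float64(-0.43)), (np.float64(0.66), np.float64(-0.38)), (np.float64(0.69), np.float64(-0.34)), (np.float64(0.71), np.float64(-0.29)), (np.float64(0.73), np.float64(-0.24)), (np.float64(0.74), np.float64(-0.19)), (np.float64(0.76), np.float64(-0.13)), (np.float64(0.76), np.float64(-0.08)), (np.float64(0.77), np.float64(-0.03)), (np.float64(0.77), np.float64(0.03)), (np.float64(0.76), np.float64(0.08)), (np.float64(0.76), np.float64(0.13)), (np.float64(0.74), np.float64(0.19)), (np.float64(0.73), np.float64(0.24)), (np.float64(0.71), np.float64(0.29)), (np.float64(0.69), np.float64(0.34)), (np.float64(0.66), np.float64(0.38)), (np.float64(0.64), np.float64(0.43)), (np.float64(0.61), np.float64(0.47)), (np.float64(0.57), np.float64(0.51)), (np.float64(0.53), np.float64(0.55)), (np.float64(0.49), np.float64(0.59)), (np.float64(0.45), np.float64(0.62)), (np.float64(0.41), np.float64(0.65))]
```

View pics/s7.png

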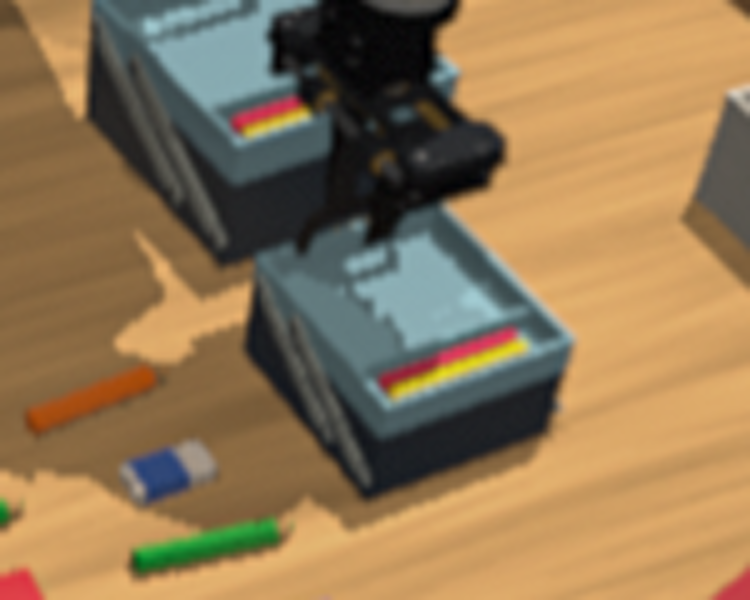

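Request:
move_arm([
  {"tx":-0.15,"ty":0.4,"tz":0.15,"rx":0,"ry":0,"rz":0,"grip":45},
  {"tx":0,"ty":0,"tz":0,"rx":0,"ry":0,"rz":0,"grip":20},
  {"tx":0,"ty":0,"tz":0,"rx":0,"ry":0,"rz":0,"grip":20},
  {"tx":0,"ty":0,"tz":0,"rx":0,"ry":0,"rz":0,"grip":0},
  {"tx":0,"ty":0,"tz":0,"rx":0,"ry":0,"rz":0,"grip":0},
  {"tx":0,"ty":0,"tz":0,"rx":0,"ry":0,"rz":0,"grip":0},
  {"tx":0,"ty":0,"tz":0,"rx":0,"ry":0,"rz":0,"grip":0},
  {"tx":0,"ty":0,"tz":0,"rx":0,"ry":0,"rz":0,"grip":0},
])

```text
t: 10.83
eef_pos: [459.9, 258.9, 124.6]
tcp_rot: [-1.571, -0.0, 0.039]
ft_force: [-1.6, -0.6, 1.6]
opening: 0.096
```

```bash
python3 - <<'E'
from h import *
st()
E
```

```text
t 10.83 p [459.9 258.9 124.6] rpy [-1.571 -0.     0.039] f [-1.6 -0.6  1.6] open 9.1 j [0.39 0.5  1.91 0.   0.73 0.35]
```

Request:
move_arm([
  {"tx":0.41,"ty":-0.65,"tz":0,"rx":0,"ry":0,"rz":0,"grip":0},
  {"tx":0.45,"ty":-0.62,"tz":0,"rx":0,"ry":0,"rz":0,"grip":0},
  {"tx":0.49,"ty":-0.59,"tz":0,"rx":0,"ry":0,"rz":0,"grip":0},
  {"tx":0.53,"ty":-0.55,"tz":0,"rx":0,"ry":0,"rz":0,"grip":0},
  {"tx":0.57,"ty":-0.51,"tz":0,"rx":0,"ry":0,"rz":0,"grip":0},
  {"tx":0.6,"ty":-0.47,"tz":0,"rx":0,"ry":0,"rz":0,"grip":0},
  {"tx":0.64,"ty":-0.43,"tz":0,"rx":0,"ry":0,"rz":0,"grip":0},
  {"tx":0.66,"ty":-0.38,"tz":0,"rx":0,"ry":0,"rz":0,"grip":0},
])

```text
t: 11.5
eef_pos: [504.0, 261.0, 167.2]
tcp_rot: [-1.57, -0.0, 0.039]
ft_force: [-1.9, 6.6, -6.7]
opening: 0.093
```

```bash
python3 - <<'E'
from h import *
st()
im,d=env.read_camera('scene'); P=cloud('scene',d)
c=im[120:240,330:480]
cv2.imwrite(f'pics/s8.png',cv2.resize(c,None,fx=4,fy=4,interpolation=cv2.INTER_CUBIC))
E
```

```text
t 11.5 p [504.  261.  167.2] rpy [-1.57  -0.     0.039] f [-1.9  6.6 -6.7] open 8.8 j [0.36 0.49 1.78 0.   0.88 0.32]
```

View pics/s8.png

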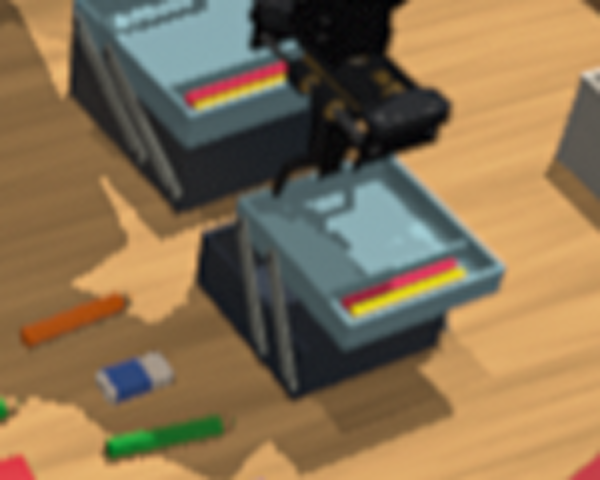

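The tray rises on its arms. Continue.

Request:
move_arm([
  {"tx":0.69,"ty":-0.34,"tz":0,"rx":0,"ry":0,"rz":0,"grip":0},
  {"tx":0.71,"ty":-0.29,"tz":0,"rx":0,"ry":0,"rz":0,"grip":0},
  {"tx":0.73,"ty":-0.24,"tz":0,"rx":0,"ry":0,"rz":0,"grip":0},
  {"tx":0.74,"ty":-0.19,"tz":0,"rx":0,"ry":0,"rz":0,"grip":0},
  {"tx":0.76,"ty":-0.13,"tz":0,"rx":0,"ry":0,"rz":0,"grip":0},
  {"tx":0.76,"ty":-0.08,"tz":0,"rx":0,"ry":0,"rz":0,"grip":0},
  {"tx":0.77,"ty":-0.03,"tz":0,"rx":0,"ry":0,"rz":0,"grip":0},
  {"tx":0.77,"ty":0.03,"tz":0,"rx":0,"ry":0,"rz":0,"grip":0},
  {"tx":0.76,"ty":0.08,"tz":0,"rx":0,"ry":0,"rz":0,"grip":0},
  {"tx":0.76,"ty":0.13,"tz":0,"rx":0,"ry":0,"rz":0,"grip":0},
])

```text
t: 12.38
eef_pos: [578.1, 264.7, 177.3]
tcp_rot: [-1.569, 0.0, 0.039]
ft_force: [-3.7, 11.9, -5.7]
opening: 0.099
```

Request:
move_arm([
  {"tx":0.74,"ty":0.19,"tz":0,"rx":0,"ry":0,"rz":0,"grip":0},
  {"tx":0.73,"ty":0.24,"tz":0,"rx":0,"ry":0,"rz":0,"grip":0},
  {"tx":0.71,"ty":0.29,"tz":0,"rx":0,"ry":0,"rz":0,"grip":0},
  {"tx":0.69,"ty":0.34,"tz":0,"rx":0,"ry":0,"rz":0,"grip":0},
  {"tx":0.66,"ty":0.38,"tz":0,"rx":0,"ry":0,"rz":0,"grip":0},
  {"tx":0.64,"ty":0.43,"tz":0,"rx":0,"ry":0,"rz":0,"grip":0},
])

```text
t: 12.88
eef_pos: [619.7, 266.8, 158.7]
tcp_rot: [-1.568, 0.0, 0.039]
ft_force: [-4.4, 13.7, -3.7]
opening: 0.097
```

Request:
move_arm([
  {"tx":0.61,"ty":0.47,"tz":0.05,"rx":0,"ry":0,"rz":0,"grip":0},
  {"tx":0.57,"ty":0.51,"tz":0.05,"rx":0,"ry":0,"rz":0,"grip":0},
  {"tx":0.53,"ty":0.55,"tz":0.05,"rx":0,"ry":0,"rz":0,"grip":0},
  {"tx":0.49,"ty":0.59,"tz":0.05,"rx":0,"ry":0,"rz":0,"grip":0},
  {"tx":0.45,"ty":0.62,"tz":0.05,"rx":0,"ry":0,"rz":0,"grip":0},
  {"tx":0.41,"ty":0.65,"tz":0,"rx":0,"ry":0,"rz":0,"grip":0},
  {"tx":0,"ty":0,"tz":0,"rx":0,"ry":0,"rz":0,"grip":0},
])

```text
t: 13.47
eef_pos: [650.1, 268.5, 123.8]
tcp_rot: [-1.571, 0.002, 0.039]
ft_force: [-3.1, 2.4, -5.2]
opening: 0.094
```

Request:
move_arm([
  {"tx":0,"ty":0,"tz":0,"rx":0,"ry":0,"rz":0,"grip":40},
  {"tx":0,"ty":0,"tz":0,"rx":0,"ry":0,"rz":0,"grip":40},
  {"tx":0,"ty":0,"tz":0,"rx":0,"ry":0,"rz":0,"grip":40},
  {"tx":0,"ty":0,"tz":0,"rx":0,"ry":0,"rz":0,"grip":40},
  {"tx":0,"ty":-2,"tz":0,"rx":0,"ry":0,"rz":0,"grip":40},
  {"tx":0,"ty":-3,"tz":0,"rx":0,"ry":0,"rz":0,"grip":40},
  {"tx":0,"ty":-3,"tz":0,"rx":0,"ry":0,"rz":0,"grip":40},
  {"tx":0,"ty":-2,"tz":0,"rx":0,"ry":0,"rz":0,"grip":40},
  {"tx":0,"ty":0,"tz":0,"rx":0,"ry":0,"rz":0,"grip":40},
])

```text
t: 14.22
eef_pos: [651.5, 269.1, 230.0]
tcp_rot: [-1.569, -0.008, 0.039]
ft_force: [0.8, 1.2, 0.3]
opening: 0.4
```

```bash
python3 - <<'E'
from h import *
st()
for n in('scene','top'):
    im,d=env.read_camera(n); cv2.imwrite(f'pics/{n}9.png',im); np.save(f'{n}9.npy',d)
    c=im[110:290,200:490] if n=='scene' else im[120:260,150:460]
    cv2.imwrite(f'pics/{n}9c.png',cv2.resize(c,None,fx=2.55,fy=2.55,interpolation=cv2.INTER_CUBIC))
E
```

```text
t 14.22 p [651.5 269.1 230. ] rpy [-1.569 -0.008  0.039] f [0.8 1.2 0.3] open 38.0 j [ 0.3   0.61  1.35 -0.    1.18  0.26]
```

View pics/scene9c.png

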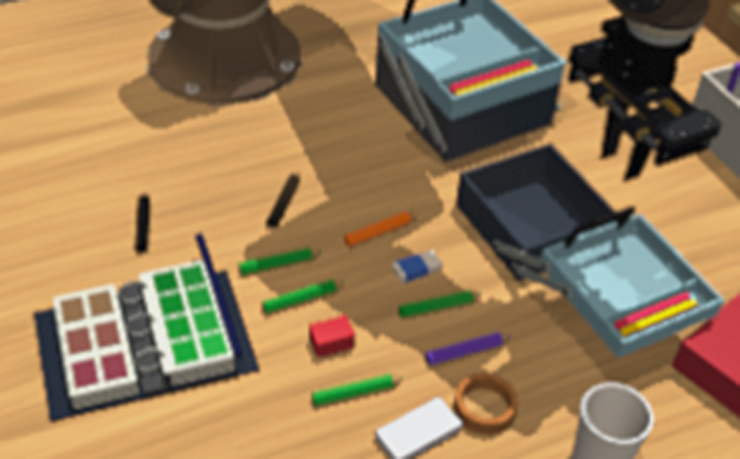

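View pics/top9c.png

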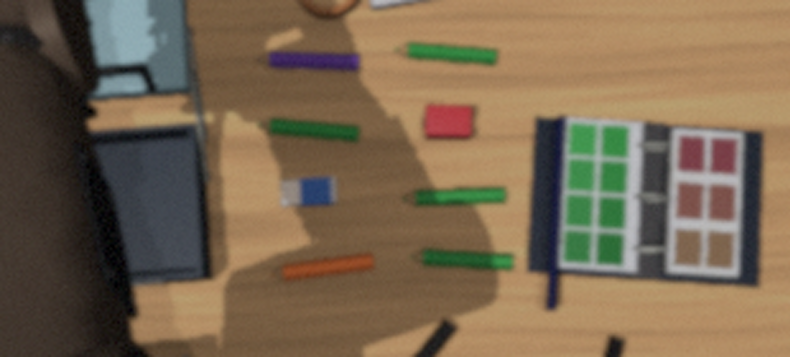

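```bash
cat >> h.py <<'E'
def items(n='top',im=None):
    if im is None: im,d=env.read_camera(n)
    hsv=cv2.cvtColor(im,cv2.COLOR_BGR2HSV)
    for name,lo,hi,B in [('green',(45,70,25),(85,255,255),(230,115,357,260)),('blue',(98,80,40),(122,255,255),(230,120,357,260)),('purple',(122,60,30),(165,255,255),(230,120,357,260)),('orange',(4,170,90),(14,255,255),(235,200,320,260))]:
        m=cv2.inRange(hsv,lo,hi); k=np.zeros_like(m); x0,y0,x1,y1=B; k[y0:y1,x0:x1]=m[y0:y1,x0:x1]
        N,l,s,c=cv2.connectedComponentsWithStats(k)
        for i in range(1,N):
            if s[i,4]<40: continue
            v,u=np.nonzero(l==i)
            q=np.array([ray(n,a,b,11)[:2] for a,b in zip(u,v)])
            w=np.linalg.svd(q-q.mean(0),full_matrices=False)[2][0]; w*=np.sign(w[1])
            t=(q-q.mean(0))@w; mid=q.mean(0)+w*(t.max()+t.min())/2
            print(name,s[i,4],'px',c[i].round(0),'bodymid',mid.round(1),'len',round(t.max()-t.min(),1),'yaw',np.arctan2(w[1],w[0]).round(3),'c+8',(mid+8*w).round(1))
E
python3 - <<'E'
from h import *
items('top',cv2.imread('pics/top9.png'))
E
```

```text
green 175 px [327. 141.] bodymid [687.7 -77.5] len 94.6 yaw 1.466 c+8 [688.5 -69.5]
green 178 px [273. 170.] bodymid [607.4  74.2] len 91.9 yaw 1.448 c+8 [608.4  82.2]
green 181 px [330. 197.] bodymid [531.  -81.4] len 93.2 yaw 1.584 c+8 [530.9 -73.4]
green 185 px [333. 221.] bodymid [463.  -87.5] len 92.9 yaw 1.485 c+8 [463.7 -79.5]
blue 103 px [273. 195.] bodymid [540.6  73.9] len 27.5 yaw 1.572 c+8 [540.6  81.9]
purple 216 px [273. 143.] bodymid [683.3  73.3] len 97.0 yaw 1.523 c+8 [683.7  81.3]
orange 186 px [278. 224.] bodymid [459.1  61.5] len 93.2 yaw 1.679 c+8 [458.2  69.5]
```

Request:
move_arm([
  {"tx":0,"ty":0,"tz":0,"rx":0,"ry":0.081,"rz":0,"grip":40},
  {"tx":0,"ty":0,"tz":0,"rx":0,"ry":0.081,"rz":0,"grip":40},
  {"tx":-0.33,"ty":0,"tz":-3.2,"rx":0,"ry":0,"rz":0,"grip":40},
  {"tx":-0.33,"ty":0,"tz":-3.2,"rx":0,"ry":0,"rz":0,"grip":40},
  {"tx":-0.33,"ty":2,"tz":-3.2,"rx":0,"ry":0,"rz":0,"grip":40},
  {"tx":-0.33,"ty":2,"tz":-3.2,"rx":0,"ry":0,"rz":0,"grip":40},
  {"tx":-0.33,"ty":3,"tz":-3.2,"rx":0,"ry":0,"rz":0,"grip":40},
  {"tx":-0.33,"ty":3,"tz":-3.2,"rx":0,"ry":0,"rz":0,"grip":40},
  {"tx":0,"ty":3,"tz":0,"rx":0,"ry":0,"rz":0,"grip":40},
  {"tx":0,"ty":0,"tz":0,"rx":0,"ry":0,"rz":0,"grip":40},
])

```text
t: 15.15
eef_pos: [604.4, 82.2, 91.9]
tcp_rot: [-1.572, 0.009, -0.126]
ft_force: [-0.4, -0.3, -1.1]
opening: 0.4
```

```bash
python3 - <<'E'
from h import *
st()
plan([(608,80,100,-.123,40),(608,80,21,-.123,40,22)])
im,d=env.read_camera('scene')
c=im[110:290,200:490]
cv2.imwrite(f'pics/s10.png',cv2.resize(c,None,fx=2.55,fy=2.55,interpolation=cv2.INTER_CUBIC))
E
```

```text
t 15.15 p [604.4  82.2  91.9] rpy [-1.572  0.009 -0.126] f [-0.4 -0.3 -1.1] open 38.0 j [ 0.03  0.64  1.72 -0.    0.79  0.15]
[{"tx": 0.39, "ty": -0.81, "tz": -0.18, "ry": -0.003, "grip": 40}, {"ty": 1.97, "grip": 40}, {"ty": 1.98, "grip": 40}, {"ty": 1.97, "grip": 40}, {"ty": 1.98, "grip": 40}]
end [608.  80.  21.] -0.1226
```

View pics/s10.png

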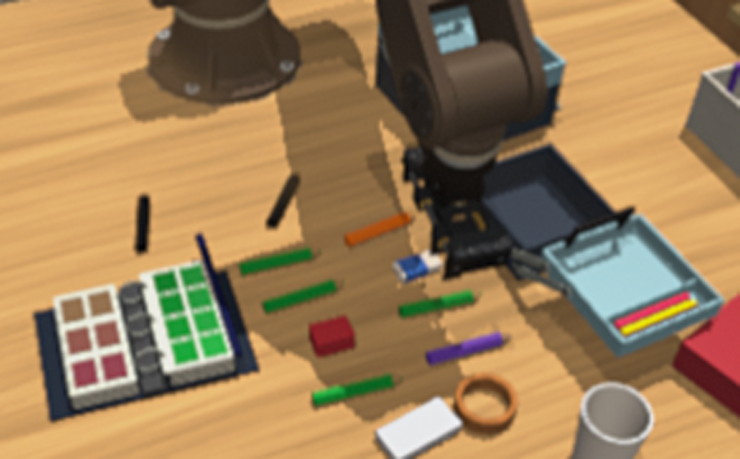

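Request:
move_arm([
  {"tx":0.3,"ty":0,"tz":-0.2,"rx":0,"ry":0,"rz":0,"grip":40},
  {"tx":0,"ty":2,"tz":0,"rx":0,"ry":0,"rz":0,"grip":40},
  {"tx":0,"ty":2,"tz":0,"rx":0,"ry":0,"rz":0,"grip":40},
  {"tx":0,"ty":2,"tz":0,"rx":0,"ry":0,"rz":0,"grip":40},
  {"tx":0,"ty":1,"tz":0,"rx":0,"ry":0,"rz":0,"grip":40},
  {"tx":0,"ty":0,"tz":0,"rx":0,"ry":0,"rz":0,"grip":40},
  {"tx":0,"ty":0,"tz":0,"rx":0,"ry":0,"rz":0,"grip":40},
])

```text
t: 15.78
eef_pos: [610.9, 82.2, 28.7]
tcp_rot: [-1.571, -0.001, -0.122]
ft_force: [0.4, 0.0, -0.6]
opening: 0.397
```

Request:
move_arm([
  {"tx":-0.25,"ty":0.4,"tz":-0.2,"rx":0,"ry":0,"rz":0,"grip":40},
  {"tx":0,"ty":0.35,"tz":0,"rx":0,"ry":0,"rz":0,"grip":40},
  {"tx":0,"ty":0,"tz":0,"rx":0,"ry":0,"rz":0,"grip":25},
  {"tx":0,"ty":0,"tz":0,"rx":0,"ry":0,"rz":0,"grip":25},
  {"tx":0,"ty":0,"tz":0,"rx":0,"ry":0,"rz":0,"grip":0},
  {"tx":0,"ty":0,"tz":0,"rx":0,"ry":0,"rz":0,"grip":0},
  {"tx":0,"ty":0,"tz":0,"rx":0,"ry":0,"rz":0,"grip":0},
  {"tx":0,"ty":0,"tz":0,"rx":0,"ry":0,"rz":0,"grip":0},
])

```text
t: 16.45
eef_pos: [607.7, 80.0, 20.5]
tcp_rot: [-1.571, -0.001, -0.123]
ft_force: [-0.8, -0.2, 3.9]
opening: 0.182
```

Request:
move_arm([
  {"tx":0,"ty":-1,"tz":0,"rx":0,"ry":0,"rz":0,"grip":0},
  {"tx":0,"ty":-2,"tz":0,"rx":0,"ry":0,"rz":0,"grip":0},
  {"tx":0,"ty":-3,"tz":0,"rx":0,"ry":0,"rz":0,"grip":0},
  {"tx":0,"ty":-3,"tz":0,"rx":0,"ry":0,"rz":0,"grip":0},
  {"tx":0,"ty":-3,"tz":0,"rx":0,"ry":0,"rz":0,"grip":0},
  {"tx":0,"ty":0,"tz":0,"rx":0,"ry":0,"rz":0,"grip":0},
])

```text
t: 16.95
eef_pos: [609.5, 80.1, 146.4]
tcp_rot: [-1.569, -0.008, -0.123]
ft_force: [0.1, 0.2, 0.3]
opening: 0.179
```

```bash
python3 - <<'E'
from h import *
st()
im,d=env.read_camera('scene')
c=im[110:290,200:490]
cv2.imwrite(f'pics/s11.png',cv2.resize(c,None,fx=2.55,fy=2.55,interpolation=cv2.INTER_CUBIC))
E
```

```text
t 16.95 p [609.5  80.1 146.4] rpy [-1.569 -0.008 -0.123] f [0.1 0.2 0.3] open 17.0 j [0.02 0.57 1.68 0.   0.88 0.15]
```

View pics/s11.png

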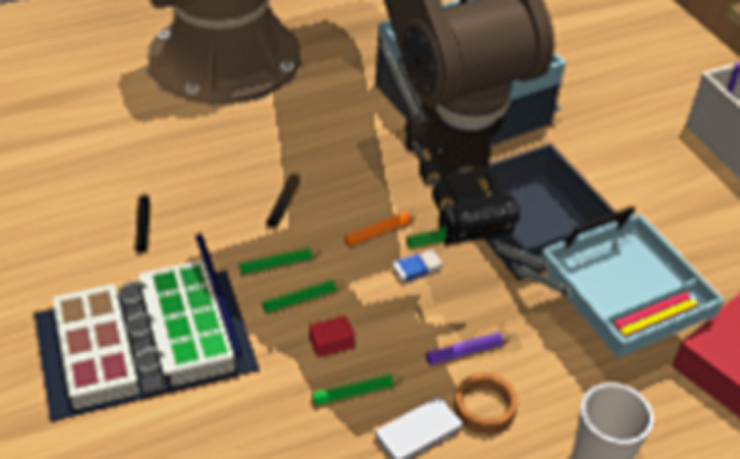

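Request:
move_arm([
  {"tx":0,"ty":0,"tz":0,"rx":0,"ry":0.125,"rz":0,"grip":0},
  {"tx":0,"ty":0,"tz":0,"rx":0,"ry":0.125,"rz":0,"grip":0},
  {"tx":0,"ty":0,"tz":0,"rx":0,"ry":0.125,"rz":0,"grip":0},
  {"tx":0,"ty":0,"tz":0,"rx":0,"ry":0.125,"rz":0,"grip":0},
  {"tx":0,"ty":0,"tz":0,"rx":0,"ry":0.125,"rz":0,"grip":0},
  {"tx":0,"ty":0,"tz":0,"rx":0,"ry":0.125,"rz":0,"grip":0},
  {"tx":0,"ty":0,"tz":0,"rx":0,"ry":0.125,"rz":0,"grip":0},
  {"tx":0,"ty":0,"tz":0,"rx":0,"ry":0.125,"rz":0,"grip":0},
  {"tx":0,"ty":0,"tz":0,"rx":0,"ry":0.125,"rz":0,"grip":0},
  {"tx":0,"ty":0,"tz":0,"rx":0,"ry":0.125,"rz":0,"grip":0},
])

```text
t: 17.83
eef_pos: [607.0, 80.0, 139.4]
tcp_rot: [-1.572, 0.0, -1.379]
ft_force: [-0.0, 0.0, -0.6]
opening: 0.178
```

```bash
python3 - <<'E'
from h import *
st()
p=env.state()['eef_pos']
plan([(*p,-1.52,0),(522.2,298,146,-1.52,0)])
E
```

```text
t 17.83 p [607.   80.  139.4] rpy [-1.572  0.    -1.379] f [-0.   0.  -0.6] open 16.9 j [0.02 0.58 1.69 0.   0.88 1.4 ]
[{"ry": 0.07, "grip": 0}, {"ry": 0.07, "grip": 0}, {"tx": -3.17, "ty": -0.09, "tz": -1.05, "grip": 0}, {"tx": -3.17, "ty": -0.1, "tz": -1.05, "grip": 0}, {"tx": -3.17, "ty": -0.09, "tz": -1.05, "grip": 0}, {"tx": -3.18, "ty": -0.1, "tz": -1.05, "grip": 0}, {"tx": -3.17, "ty": -0.09, "tz": -1.05, "grip": 0}, {"tx": -3.18, "ty": -0.1, "tz": -1.05, "grip": 0}, {"tx": -3.17, "ty": -0.09, "tz": -1.04, "grip": 0}]
end [522.2 298.  146. ] -1.5192
```

Request:
move_arm([
  {"tx":0,"ty":0,"tz":0,"rx":0,"ry":0.07,"rz":0,"grip":0},
  {"tx":0,"ty":0,"tz":0,"rx":0,"ry":0.07,"rz":0,"grip":0},
  {"tx":-3.17,"ty":0,"tz":-1.05,"rx":0,"ry":0,"rz":0,"grip":0},
  {"tx":-3.17,"ty":0,"tz":-1.05,"rx":0,"ry":0,"rz":0,"grip":0},
  {"tx":-3.17,"ty":0,"tz":-1.05,"rx":0,"ry":0,"rz":0,"grip":0},
  {"tx":-3.17,"ty":0,"tz":-1.05,"rx":0,"ry":0,"rz":0,"grip":0},
  {"tx":-3.17,"ty":0,"tz":-1.05,"rx":0,"ry":0,"rz":0,"grip":0},
  {"tx":-3.17,"ty":0,"tz":-1.05,"rx":0,"ry":0,"rz":0,"grip":0},
  {"tx":-3.17,"ty":0,"tz":-1.05,"rx":0,"ry":0,"rz":0,"grip":0},
  {"tx":0,"ty":0,"tz":0,"rx":0,"ry":0,"rz":0,"grip":0},
])

```text
t: 18.67
eef_pos: [518.7, 301.4, 139.5]
tcp_rot: [-1.572, 0.0, -1.509]
ft_force: [-0.5, -0.3, 0.5]
opening: 0.177
```

```bash
python3 - <<'E'
from h import *
st()
im,d=env.read_camera('scene')
c=im[110:270,330:490]
cv2.imwrite(f'pics/s12.png',cv2.resize(c,None,fx=3.6,fy=3.6,interpolation=cv2.INTER_CUBIC))
plan([(522.2,298,30,-1.52,0,20)])
E
```

```text
t 18.67 p [518.7 301.4 139.5] rpy [-1.572  0.    -1.509] f [-0.5 -0.3  0.5] open 16.8 j [0.42 0.56 1.72 0.   0.86 1.92]
[{"tx": 0.03, "ty": 1.82, "tz": 0.04, "ry": 0.002, "grip": 0}, {"tx": 0.02, "ty": 1.83, "tz": 0.04, "ry": 0.002, "grip": 0}, {"tx": 0.03, "ty": 1.82, "tz": 0.04, "ry": 0.002, "grip": 0}, {"tx": 0.02, "ty": 1.83, "tz": 0.04, "ry": 0.002, "grip": 0}, {"tx": 0.03, "ty": 1.82, "tz": 0.04, "ry": 0.002, "grip": 0}, {"tx": 0.02, "ty": 1.83, "tz": 0.04, "ry": 0.002, "grip": 0}]
end [522.2 298.   30. ] -1.5213
```

View pics/s12.png

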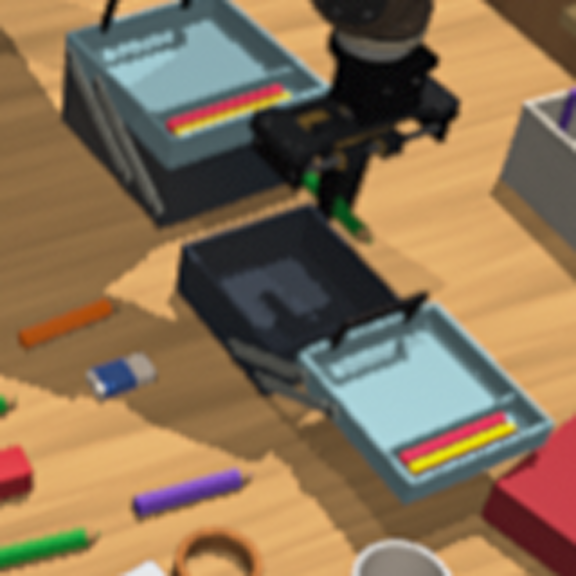

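Request:
move_arm([
  {"tx":0.34,"ty":0,"tz":0.3,"rx":0,"ry":0.01,"rz":0,"grip":0},
  {"tx":0,"ty":2,"tz":0,"rx":0,"ry":0,"rz":0,"grip":0},
  {"tx":0,"ty":2,"tz":0,"rx":0,"ry":0,"rz":0,"grip":0},
  {"tx":0,"ty":2,"tz":0,"rx":0,"ry":0,"rz":0,"grip":0},
  {"tx":0,"ty":2,"tz":0,"rx":0,"ry":0,"rz":0,"grip":0},
  {"tx":0,"ty":2,"tz":0,"rx":0,"ry":0,"rz":0,"grip":0},
  {"tx":0,"ty":0.8,"tz":0,"rx":0,"ry":0,"rz":0,"grip":0},
  {"tx":0,"ty":0,"tz":0,"rx":0,"ry":0,"rz":0,"grip":0},
  {"tx":0,"ty":0,"tz":0,"rx":0,"ry":0,"rz":0,"grip":0},
])

```text
t: 19.47
eef_pos: [525.0, 293.2, 32.3]
tcp_rot: [-1.571, -0.0, -1.524]
ft_force: [0.6, 0.4, -0.3]
opening: 0.181
```

Request:
move_arm([
  {"tx":-0.4,"ty":0.3,"tz":0,"rx":0,"ry":0,"rz":0,"grip":0},
  {"tx":0,"ty":0,"tz":0,"rx":0,"ry":0,"rz":0,"grip":0},
  {"tx":0,"ty":0,"tz":0,"rx":0,"ry":0,"rz":0,"grip":30},
  {"tx":0,"ty":0,"tz":0,"rx":0,"ry":0,"rz":0,"grip":30},
  {"tx":0,"ty":0,"tz":0,"rx":0,"ry":0,"rz":0,"grip":30},
  {"tx":0,"ty":-1.5,"tz":0,"rx":0,"ry":0,"rz":0,"grip":30},
  {"tx":0,"ty":-3,"tz":0,"rx":0,"ry":0,"rz":0,"grip":30},
  {"tx":0,"ty":-3,"tz":0,"rx":0,"ry":0,"rz":0,"grip":30},
  {"tx":0,"ty":-3,"tz":0,"rx":0,"ry":0,"rz":0,"grip":30},
  {"tx":0,"ty":0,"tz":0,"rx":0,"ry":0,"rz":0,"grip":40},
])

```text
t: 20.3
eef_pos: [526.2, 298.9, 139.9]
tcp_rot: [-1.563, 0.003, -1.523]
ft_force: [-0.3, -1.1, -0.3]
opening: 0.329
```

```bash
python3 - <<'E'
from h import *
st()
im,d=env.read_camera('scene')
c=im[110:270,330:490]
cv2.imwrite(f'pics/s13.png',cv2.resize(c,None,fx=3.6,fy=3.6,interpolation=cv2.INTER_CUBIC))
items()
p=env.state()['eef_pos']
plan([(*p,.0,40),(531,-75,130,0.0,40),(531,-75,60,0.0,40,22)])
E
```

```text
t 20.3 p [526.2 298.9 139.9] rpy [-1.563  0.003 -1.523] f [-0.3 -1.1 -0.3] open 31.3 j [0.41 0.57 1.71 0.   0.86 1.93]
green 174 px [327. 141.] bodymid [687.7 -77.5] len 94.6 yaw 1.464 c+8 [688.6 -69.5]
green 179 px [330. 197.] bodymid [531.1 -81.4] len 93.2 yaw 1.587 c+8 [531.  -73.4]
green 187 px [333. 221.] bodymid [463.2 -87.5] len 92.9 yaw 1.49 c+8 [463.8 -79.6]
blue 107 px [273. 195.] bodymid [540.4  72.7] len 32.4 yaw 1.42 c+8 [541.6  80.6]
purple 215 px [273. 143.] bodymid [683.3  73.2] len 97.1 yaw 1.52 c+8 [683.7  81.2]
orange 193 px [278. 224.] bodymid [459.1  61.7] len 93.6 yaw 1.687 c+8 [458.2  69.7]
[{"ry": -0.117, "grip": 40}, {"ry": -0.117, "grip": 40}, {"ry": -0.117, "grip": 40}, {"ry": -0.117, "grip": 40}, {"ry": -0.117, "grip": 40}, {"ry": -0.117, "grip": 40}, {"ry": -0.117, "grip": 40}, {"ry": -0.117, "grip": 40}, {"ry": -0.117, "grip": 40}, {"ry": -0.117, "grip": 40}]
[{"ry": -0.117, "grip": 40}, {"ry": -0.117, "grip": 40}, {"ry": -0.117, "grip": 40}, {"tx": 0.07, "ty": 0.05, "tz": -3.73, "grip": 40}, {"tx": 0.07, "ty": 0.06, "tz": -3.73, "grip": 40}, {"tx": 0.07, "ty": 0.05, "tz": -3.73, "grip": 40}, {"tx": 0.07, "ty": 0.06, "tz": -3.73, "grip": 40}, {"tx": 0.07, "ty": 0.05, "tz": -3.73, "grip": 40}, {"tx": 0.07, "ty": 0.06, "tz": -3.73, "grip": 40}, {"tx": 0.07, "ty": 0.05, "tz": -3.73, "grip": 40}]
[{"tx": 0.07, "ty": 0.06, "tz": -3.74, "grip": 40}, {"tx": 0.08, "ty": 0.05, "tz": -3.73, "grip": 40}, {"tx": 0.07, "ty": 0.06, "tz": -3.74, "grip": 40}, {"ty": 1.75, "grip": 40}, {"ty": 1.75, "grip": 40}, {"ty": 1.75, "grip": 40}, {"ty": 1.75, "grip": 40}]
end [531. -75.  60.] -0.0019
```

View pics/s13.png

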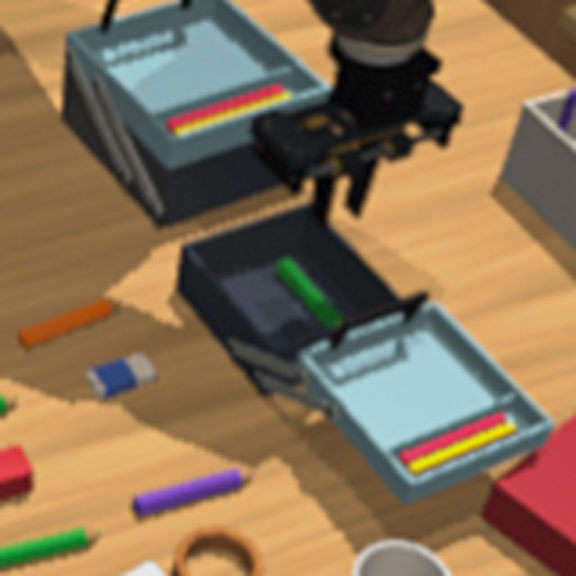

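Request:
move_arm([
  {"tx":0,"ty":0,"tz":0,"rx":0,"ry":-0.125,"rz":0,"grip":40},
  {"tx":0,"ty":0,"tz":0,"rx":0,"ry":-0.125,"rz":0,"grip":40},
  {"tx":0,"ty":0,"tz":0,"rx":0,"ry":-0.125,"rz":0,"grip":40},
  {"tx":0,"ty":0,"tz":0,"rx":0,"ry":-0.125,"rz":0,"grip":40},
  {"tx":0,"ty":0,"tz":0,"rx":0,"ry":-0.125,"rz":0,"grip":40},
  {"tx":0,"ty":0,"tz":0,"rx":0,"ry":-0.125,"rz":0,"grip":40},
  {"tx":0,"ty":0,"tz":0,"rx":0,"ry":-0.125,"rz":0,"grip":40},
  {"tx":0,"ty":0,"tz":0,"rx":0,"ry":-0.125,"rz":0,"grip":40},
  {"tx":0,"ty":0,"tz":0,"rx":0,"ry":-0.125,"rz":0,"grip":40},
  {"tx":0,"ty":0,"tz":0,"rx":0,"ry":-0.125,"rz":0,"grip":40},
])

```text
t: 21.23
eef_pos: [523.7, 297.7, 132.7]
tcp_rot: [-1.572, 0.002, -0.267]
ft_force: [0.1, 0.8, 0.9]
opening: 0.4
```

Request:
move_arm([
  {"tx":0,"ty":0,"tz":0,"rx":0,"ry":-0.125,"rz":0,"grip":40},
  {"tx":0,"ty":0,"tz":0,"rx":0,"ry":-0.125,"rz":0,"grip":40},
  {"tx":0,"ty":0,"tz":0,"rx":0,"ry":-0.038,"rz":0,"grip":40},
  {"tx":0,"ty":0,"tz":-3.8,"rx":0,"ry":0,"rz":0,"grip":40},
  {"tx":0,"ty":0,"tz":-3.8,"rx":0,"ry":0,"rz":0,"grip":40},
  {"tx":0,"ty":0,"tz":-3.8,"rx":0,"ry":0,"rz":0,"grip":40},
  {"tx":0,"ty":0,"tz":-3.8,"rx":0,"ry":0,"rz":0,"grip":40},
  {"tx":0,"ty":0,"tz":-3.8,"rx":0,"ry":0,"rz":0,"grip":40},
  {"tx":0,"ty":0,"tz":-3.8,"rx":0,"ry":0,"rz":0,"grip":40},
  {"tx":0,"ty":0,"tz":0,"rx":0,"ry":0,"rz":0,"grip":40},
])

```text
t: 22.07
eef_pos: [527.3, 65.0, 133.0]
tcp_rot: [-1.571, 0.002, 0.011]
ft_force: [0.1, -0.2, 0.3]
opening: 0.402
```

```bash
python3 - <<'E'
from h import *
st()
plan([(531,-75,100,0.016,36),(531,-75,60,0.016,36,22)])
E
```

```text
t 22.07 p [527.3  65.  133. ] rpy [-1.571  0.002  0.011] f [ 0.1 -0.2  0.3] open 38.2 j [-0.    0.49  1.89 -0.    0.76 -0.01]
[{"tx": 0.05, "ty": 0.82, "tz": -3.5, "ry": -0.001, "grip": 36}, {"tx": 0.05, "ty": 0.83, "tz": -3.5, "ry": -0.001, "grip": 36}, {"tx": 0.05, "ty": 0.82, "tz": -3.5, "ry": -0.001, "grip": 36}, {"tx": 0.05, "ty": 0.83, "tz": -3.5, "ry": -0.001, "grip": 36}, {"ty": 2.0, "ry": -0.001, "grip": 36}, {"ty": 2.0, "ry": -0.001, "grip": 36}]
end [531. -75.  60.] 0.0169
```

Request:
move_arm([
  {"tx":0.05,"ty":0.5,"tz":-3.5,"rx":0,"ry":0,"rz":0,"grip":36},
  {"tx":0.05,"ty":0.5,"tz":-3.5,"rx":0,"ry":0,"rz":0,"grip":36},
  {"tx":0.05,"ty":1,"tz":-3.5,"rx":0,"ry":0,"rz":0,"grip":36},
  {"tx":0.05,"ty":1,"tz":-3.5,"rx":0,"ry":0,"rz":0,"grip":36},
  {"tx":0,"ty":2,"tz":0,"rx":0,"ry":0,"rz":0,"grip":36},
  {"tx":0,"ty":2,"tz":0,"rx":0,"ry":0,"rz":0,"grip":36},
  {"tx":0,"ty":2,"tz":0,"rx":0,"ry":0,"rz":0,"grip":36},
  {"tx":0,"ty":1.5,"tz":0,"rx":0,"ry":0,"rz":0,"grip":36},
  {"tx":0,"ty":0,"tz":0,"rx":0,"ry":0,"rz":0,"grip":36},
  {"tx":0,"ty":0,"tz":0,"rx":0,"ry":0,"rz":0,"grip":36},
])

```text
t: 22.9
eef_pos: [531.2, -69.6, 28.1]
tcp_rot: [-1.57, 0.003, 0.015]
ft_force: [-0.1, -0.4, 0.2]
opening: 0.359
```

Request:
move_arm([
  {"tx":0,"ty":0.4,"tz":-0.4,"rx":0,"ry":0,"rz":0,"grip":36},
  {"tx":0,"ty":0.35,"tz":0,"rx":0,"ry":0,"rz":0,"grip":36},
  {"tx":0,"ty":0,"tz":0,"rx":0,"ry":0,"rz":0,"grip":20},
  {"tx":0,"ty":0,"tz":0,"rx":0,"ry":0,"rz":0,"grip":0},
  {"tx":0,"ty":0,"tz":0,"rx":0,"ry":0,"rz":0,"grip":0},
  {"tx":0,"ty":0,"tz":0,"rx":0,"ry":0,"rz":0,"grip":0},
  {"tx":0,"ty":-1,"tz":0,"rx":0,"ry":0,"rz":0,"grip":0},
  {"tx":0,"ty":-3,"tz":0,"rx":0,"ry":0,"rz":0,"grip":0},
  {"tx":0,"ty":-3.5,"tz":0,"rx":0,"ry":0,"rz":0,"grip":0},
  {"tx":0,"ty":-3.5,"tz":0,"rx":0,"ry":0,"rz":0,"grip":0},
])

```text
t: 23.73
eef_pos: [531.4, -73.7, 133.4]
tcp_rot: [-1.57, 0.001, 0.015]
ft_force: [0.6, -0.4, -0.5]
opening: 0.179
```

Request:
move_arm([
  {"tx":0,"ty":0,"tz":0,"rx":0,"ry":0.125,"rz":0,"grip":0},
  {"tx":0,"ty":0,"tz":0,"rx":0,"ry":0.125,"rz":0,"grip":0},
  {"tx":0,"ty":0,"tz":0,"rx":0,"ry":0.125,"rz":0,"grip":0},
  {"tx":0,"ty":0,"tz":0,"rx":0,"ry":0.125,"rz":0,"grip":0},
  {"tx":0,"ty":0,"tz":0,"rx":0,"ry":0.125,"rz":0,"grip":0},
  {"tx":0,"ty":0,"tz":0,"rx":0,"ry":0.125,"rz":0,"grip":0},
  {"tx":0,"ty":0,"tz":0,"rx":0,"ry":0.125,"rz":0,"grip":0},
  {"tx":0,"ty":0,"tz":0,"rx":0,"ry":0.125,"rz":0,"grip":0},
  {"tx":0,"ty":0,"tz":0,"rx":0,"ry":0.125,"rz":0,"grip":0},
  {"tx":0,"ty":0,"tz":0,"rx":0,"ry":0.125,"rz":0,"grip":0},
])

```text
t: 24.57
eef_pos: [531.8, -73.8, 132.6]
tcp_rot: [-1.57, -0.0, -1.241]
ft_force: [0.4, 0.6, -0.3]
opening: 0.179
```

```bash
python3 - <<'E'
from h import *
st()
im,d=env.read_camera('scene')
c=im[110:290,200:490]
cv2.imwrite(f'pics/s14.png',cv2.resize(c,None,fx=2.55,fy=2.55,interpolation=cv2.INTER_CUBIC))
p=env.state()['eef_pos']
plan([(*p,-1.52,0),(524,250,135,-1.52,0)])
E
```

```text
t 24.57 p [531.8 -73.8 132.6] rpy [-1.57  -0.    -1.241] f [ 0.4  0.6 -0.3] open 17.0 j [-0.26  0.5   1.88  0.    0.76  0.98]
[{"ry": 0.09, "grip": 0}, {"ry": 0.09, "grip": 0}, {"ry": 0.09, "grip": 0}, {"tx": -3.6, "ty": -0.03, "tz": 0.09, "grip": 0}, {"tx": -3.6, "ty": -0.03, "tz": 0.09, "grip": 0}, {"tx": -3.6, "ty": -0.03, "tz": 0.09, "grip": 0}, {"tx": -3.6, "ty": -0.03, "tz": 0.1, "grip": 0}, {"tx": -3.6, "ty": -0.03, "tz": 0.09, "grip": 0}, {"tx": -3.6, "ty": -0.02, "tz": 0.1, "grip": 0}, {"tx": -3.59, "ty": -0.03, "tz": 0.09, "grip": 0}]
[{"tx": -3.6, "ty": -0.02, "tz": 0.1, "grip": 0}, {"tx": -3.59, "ty": -0.03, "tz": 0.09, "grip": 0}]
end [524. 250. 135.] -1.5205
```

View pics/s14.png

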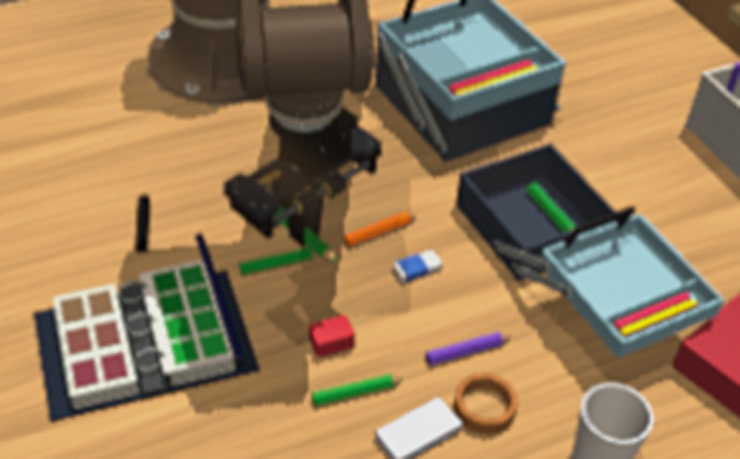

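Request:
move_arm([
  {"tx":0,"ty":0,"tz":0,"rx":0,"ry":0.093,"rz":0,"grip":0},
  {"tx":0,"ty":0,"tz":0,"rx":0,"ry":0.093,"rz":0,"grip":0},
  {"tx":0,"ty":0,"tz":0,"rx":0,"ry":0.093,"rz":0,"grip":0},
  {"tx":-3.75,"ty":0,"tz":0.1,"rx":0,"ry":0,"rz":0,"grip":0},
  {"tx":-3.75,"ty":0,"tz":0.1,"rx":0,"ry":0,"rz":0,"grip":0},
  {"tx":-3.75,"ty":0,"tz":0.1,"rx":0,"ry":0,"rz":0,"grip":0},
  {"tx":-3.75,"ty":0,"tz":0.1,"rx":0,"ry":0,"rz":0,"grip":0},
  {"tx":-3.75,"ty":0,"tz":0.1,"rx":0,"ry":0,"rz":0,"grip":0},
  {"tx":-3.75,"ty":0,"tz":0.1,"rx":0,"ry":0,"rz":0,"grip":0},
  {"tx":-3.75,"ty":0,"tz":0.1,"rx":0,"ry":0,"rz":0,"grip":0},
])

```text
t: 25.45
eef_pos: [523.5, 190.5, 132.5]
tcp_rot: [-1.57, 0.0, -1.511]
ft_force: [1.2, 0.3, -0.5]
opening: 0.178
```

Request:
move_arm([
  {"tx":-3.75,"ty":0,"tz":0.1,"rx":0,"ry":0,"rz":0,"grip":0},
  {"tx":0,"ty":2,"tz":0,"rx":0,"ry":0,"rz":0,"grip":0},
  {"tx":0,"ty":2,"tz":0,"rx":0,"ry":0,"rz":0,"grip":0},
  {"tx":0,"ty":0,"tz":0,"rx":0,"ry":0,"rz":0,"grip":0},
  {"tx":0,"ty":0,"tz":0,"rx":0,"ry":0,"rz":0,"grip":0},
])

```text
t: 25.87
eef_pos: [522.5, 226.0, 91.8]
tcp_rot: [-1.572, -0.0, -1.512]
ft_force: [0.1, -0.3, 1.2]
opening: 0.178
```

Request:
move_arm([
  {"tx":0,"ty":1.5,"tz":0.3,"rx":0,"ry":0,"rz":0,"grip":0},
  {"tx":0,"ty":2,"tz":0,"rx":0,"ry":0,"rz":0,"grip":0},
  {"tx":0,"ty":1.8,"tz":0,"rx":0,"ry":0,"rz":0,"grip":0},
  {"tx":0,"ty":0.7,"tz":0,"rx":0,"ry":0,"rz":0,"grip":0},
  {"tx":0,"ty":0,"tz":0,"rx":0,"ry":0,"rz":0,"grip":0},
  {"tx":0,"ty":0,"tz":0,"rx":0,"ry":0,"rz":0,"grip":0},
])

```text
t: 26.37
eef_pos: [526.4, 226.1, 32.8]
tcp_rot: [-1.57, 0.0, -1.514]
ft_force: [-0.0, 1.2, -0.3]
opening: 0.179
```

Request:
move_arm([
  {"tx":0,"ty":0,"tz":0,"rx":0,"ry":0,"rz":0,"grip":28},
  {"tx":0,"ty":0,"tz":0,"rx":0,"ry":0,"rz":0,"grip":28},
  {"tx":0,"ty":0,"tz":0,"rx":0,"ry":0,"rz":0,"grip":28},
  {"tx":0,"ty":-1.5,"tz":0,"rx":0,"ry":0,"rz":0,"grip":28},
  {"tx":0,"ty":-3,"tz":0,"rx":0,"ry":0,"rz":0,"grip":28},
  {"tx":0,"ty":-3,"tz":0,"rx":0,"ry":0,"rz":0,"grip":28},
  {"tx":0,"ty":-3,"tz":0,"rx":0,"ry":0,"rz":0,"grip":28},
  {"tx":0,"ty":0,"tz":0,"rx":0,"ry":-0.125,"rz":0,"grip":36},
  {"tx":0,"ty":0,"tz":0,"rx":0,"ry":-0.125,"rz":0,"grip":36},
  {"tx":0,"ty":0,"tz":0,"rx":0,"ry":-0.125,"rz":0,"grip":36},
])

```text
t: 27.2
eef_pos: [526.0, 226.3, 138.0]
tcp_rot: [-1.569, -0.0, -1.133]
ft_force: [0.3, -0.5, -0.0]
opening: 0.357
```

```bash
python3 - <<'E'
from h import *
st()
im,d=env.read_camera('scene')
c=im[110:290,200:490]
cv2.imwrite(f'pics/s15.png',cv2.resize(c,None,fx=2.55,fy=2.55,interpolation=cv2.INTER_CUBIC))
items()
E
```

```text
t 27.2 p [526.  226.3 138. ] rpy [-1.569 -0.    -1.133] f [ 0.3 -0.5 -0. ] open 33.9 j [0.29 0.53 1.79 0.   0.82 1.42]
green 174 px [327. 141.] bodymid [687.7 -77.5] len 94.6 yaw 1.464 c+8 [688.6 -69.5]
green 184 px [333. 221.] bodymid [462.9 -87.5] len 92.9 yaw 1.482 c+8 [463.7 -79.5]
blue 105 px [273. 195.] bodymid [540.5  72.7] len 33.6 yaw 1.331 c+8 [542.4  80.5]
purple 216 px [273. 143.] bodymid [683.2  73.2] len 97.1 yaw 1.518 c+8 [683.6  81.2]
orange 172 px [280. 224.] bodymid [459.   60.2] len 91.3 yaw 1.692 c+8 [458.   68.1]
```

View pics/s15.png

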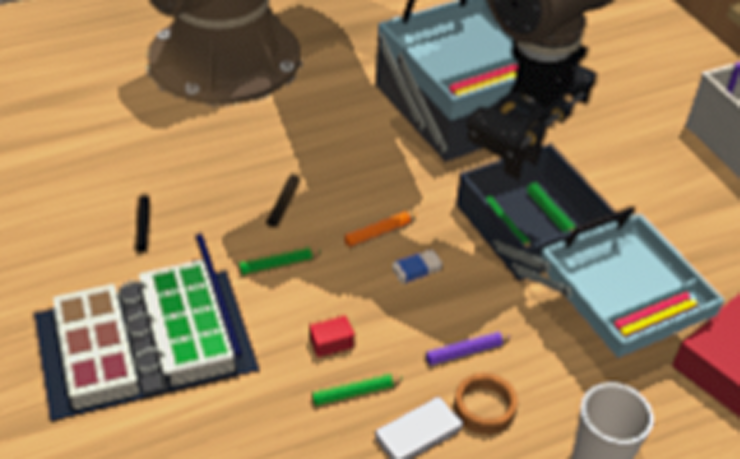

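Request:
move_arm([
  {"tx":0,"ty":0,"tz":0,"rx":0,"ry":-0.125,"rz":0,"grip":36},
  {"tx":0,"ty":0,"tz":0,"rx":0,"ry":-0.125,"rz":0,"grip":36},
  {"tx":0,"ty":0,"tz":0,"rx":0,"ry":-0.125,"rz":0,"grip":36},
  {"tx":0,"ty":0,"tz":0,"rx":0,"ry":-0.125,"rz":0,"grip":36},
  {"tx":0,"ty":0,"tz":0,"rx":0,"ry":-0.125,"rz":0,"grip":36},
  {"tx":0,"ty":0,"tz":0,"rx":0,"ry":-0.125,"rz":0,"grip":36},
  {"tx":0,"ty":0,"tz":0,"rx":0,"ry":-0.125,"rz":0,"grip":36},
  {"tx":0,"ty":0,"tz":0,"rx":0,"ry":-0.125,"rz":0,"grip":36},
  {"tx":0,"ty":0,"tz":0,"rx":0,"ry":-0.045,"rz":0,"grip":36},
  {"tx":-0.45,"ty":0,"tz":-3.9,"rx":0,"ry":0,"rz":0,"grip":36},
])

```text
t: 28.13
eef_pos: [518.9, 191.1, 136.9]
tcp_rot: [-1.569, -0.002, -0.092]
ft_force: [-0.4, -0.3, -0.4]
opening: 0.359
```

Request:
move_arm([
  {"tx":-0.45,"ty":0,"tz":-3.9,"rx":0,"ry":0,"rz":0,"grip":36},
  {"tx":-0.45,"ty":0,"tz":-3.9,"rx":0,"ry":0,"rz":0,"grip":36},
  {"tx":-0.45,"ty":0,"tz":-3.9,"rx":0,"ry":0,"rz":0,"grip":36},
  {"tx":-0.45,"ty":0,"tz":-3.9,"rx":0,"ry":0,"rz":0,"grip":36},
  {"tx":-0.45,"ty":0,"tz":-3.9,"rx":0,"ry":0,"rz":0,"grip":36},
  {"tx":-0.45,"ty":0,"tz":-3.9,"rx":0,"ry":0,"rz":0,"grip":36},
  {"tx":-0.45,"ty":1,"tz":-3.9,"rx":0,"ry":0,"rz":0,"grip":36},
  {"tx":0,"ty":2.5,"tz":0,"rx":0,"ry":0,"rz":0,"grip":36},
  {"tx":0,"ty":2.5,"tz":0,"rx":0,"ry":0,"rz":0,"grip":36},
  {"tx":0,"ty":0,"tz":0,"rx":0,"ry":0,"rz":0,"grip":36},
])

```text
t: 28.97
eef_pos: [459.3, -81.5, 74.0]
tcp_rot: [-1.57, 0.004, -0.1]
ft_force: [-0.2, 0.1, -1.0]
opening: 0.358
```

Request:
move_arm([
  {"tx":0,"ty":0,"tz":0,"rx":0,"ry":0,"rz":0,"grip":36},
  {"tx":0,"ty":0,"tz":0,"rx":0,"ry":0,"rz":0,"grip":36},
])

```text
t: 29.13
eef_pos: [461.2, -80.7, 77.6]
tcp_rot: [-1.571, -0.001, -0.095]
ft_force: [-0.5, -0.1, 0.2]
opening: 0.364
```

Request:
move_arm([
  {"tx":0.2,"ty":1.5,"tz":0,"rx":0,"ry":0,"rz":0,"grip":36},
  {"tx":0,"ty":2,"tz":0,"rx":0,"ry":0,"rz":0,"grip":36},
  {"tx":0,"ty":1.4,"tz":0,"rx":0,"ry":0,"rz":0,"grip":36},
  {"tx":0,"ty":0.6,"tz":0,"rx":0,"ry":0,"rz":0,"grip":36},
  {"tx":0,"ty":0,"tz":0,"rx":0,"ry":0,"rz":0,"grip":36},
  {"tx":0,"ty":0,"tz":0,"rx":0,"ry":0,"rz":0,"grip":36},
])

```text
t: 29.63
eef_pos: [463.2, -81.0, 22.6]
tcp_rot: [-1.571, -0.001, -0.094]
ft_force: [-0.3, -0.0, 0.4]
opening: 0.361
```

Request:
move_arm([
  {"tx":0,"ty":0.15,"tz":0,"rx":0,"ry":0,"rz":0,"grip":20},
  {"tx":0,"ty":0,"tz":0,"rx":0,"ry":0,"rz":0,"grip":20},
  {"tx":0,"ty":0,"tz":0,"rx":0,"ry":0,"rz":0,"grip":0},
  {"tx":0,"ty":0,"tz":0,"rx":0,"ry":0,"rz":0,"grip":0},
  {"tx":0,"ty":0,"tz":0,"rx":0,"ry":0,"rz":0,"grip":0},
  {"tx":0,"ty":0,"tz":0,"rx":0,"ry":0,"rz":0,"grip":0},
  {"tx":0,"ty":-1,"tz":0,"rx":0,"ry":0,"rz":0,"grip":0},
  {"tx":0,"ty":-3,"tz":0,"rx":0,"ry":0,"rz":0,"grip":0},
  {"tx":0,"ty":-3.8,"tz":0,"rx":0,"ry":0,"rz":0,"grip":0},
  {"tx":0,"ty":-3.8,"tz":0,"rx":0,"ry":0,"rz":0,"grip":0},
])

```text
t: 30.47
eef_pos: [462.0, -81.0, 137.8]
tcp_rot: [-1.57, 0.002, -0.094]
ft_force: [1.2, -0.3, 0.0]
opening: 0.176
```

Request:
move_arm([
  {"tx":0,"ty":0,"tz":0,"rx":0,"ry":0.125,"rz":0,"grip":0},
  {"tx":0,"ty":0,"tz":0,"rx":0,"ry":0.125,"rz":0,"grip":0},
  {"tx":0,"ty":0,"tz":0,"rx":0,"ry":0.125,"rz":0,"grip":0},
  {"tx":0,"ty":0,"tz":0,"rx":0,"ry":0.125,"rz":0,"grip":0},
  {"tx":0,"ty":0,"tz":0,"rx":0,"ry":0.125,"rz":0,"grip":0},
  {"tx":0,"ty":0,"tz":0,"rx":0,"ry":0.125,"rz":0,"grip":0},
  {"tx":0,"ty":0,"tz":0,"rx":0,"ry":0.125,"rz":0,"grip":0},
  {"tx":0,"ty":0,"tz":0,"rx":0,"ry":0.125,"rz":0,"grip":0},
  {"tx":0,"ty":0,"tz":0,"rx":0,"ry":0.125,"rz":0,"grip":0},
  {"tx":0,"ty":0,"tz":0,"rx":0,"ry":0.125,"rz":0,"grip":0},
])

```text
t: 31.3
eef_pos: [462.5, -81.1, 136.9]
tcp_rot: [-1.571, -0.0, -1.35]
ft_force: [0.5, -0.4, 0.0]
opening: 0.176
```

```bash
python3 - <<'E'
from h import *
st()
im,d=env.read_camera('scene')
c=im[110:290,200:490]
cv2.imwrite(f'pics/s16.png',cv2.resize(c,None,fx=2.55,fy=2.55,interpolation=cv2.INTER_CUBIC))
p=env.state()['eef_pos']
plan([(*p,-1.52,0),(524,262,137,-1.52,0)])
E
```

```text
t 31.3 p [462.5 -81.1 136.9] rpy [-1.571 -0.    -1.35 ] f [ 0.5 -0.4  0. ] open 16.7 j [-0.31  0.41  2.04  0.    0.69  1.04]
[{"ry": 0.08, "grip": 0}, {"ry": 0.08, "grip": 0}, {"tx": -3.4, "tz": 0.79, "grip": 0}, {"tx": -3.4, "tz": 0.79, "grip": 0}, {"tx": -3.39, "tz": 0.79, "grip": 0}, {"tx": -3.4, "tz": 0.79, "grip": 0}, {"tx": -3.39, "tz": 0.79, "grip": 0}, {"tx": -3.4, "tz": 0.79, "grip": 0}, {"tx": -3.39, "tz": 0.79, "grip": 0}, {"tx": -3.4, "tz": 0.79, "grip": 0}]
[{"tx": -3.39, "ty": -0.01, "tz": 0.78, "grip": 0}, {"tx": -3.4, "tz": 0.79, "grip": 0}]
end [524. 262. 137.] -1.5197
```

View pics/s16.png

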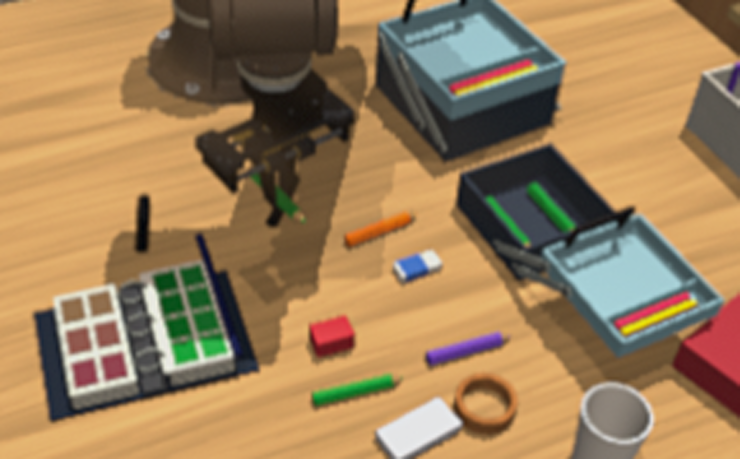

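Request:
move_arm([
  {"tx":0,"ty":0,"tz":0,"rx":0,"ry":0.085,"rz":0,"grip":0},
  {"tx":0,"ty":0,"tz":0,"rx":0,"ry":0.085,"rz":0,"grip":0},
  {"tx":-3.4,"ty":0,"tz":0.79,"rx":0,"ry":0,"rz":0,"grip":0},
  {"tx":-3.4,"ty":0,"tz":0.79,"rx":0,"ry":0,"rz":0,"grip":0},
  {"tx":-3.4,"ty":0,"tz":0.79,"rx":0,"ry":0,"rz":0,"grip":0},
  {"tx":-3.4,"ty":0,"tz":0.79,"rx":0,"ry":0,"rz":0,"grip":0},
  {"tx":-3.4,"ty":0,"tz":0.79,"rx":0,"ry":0,"rz":0,"grip":0},
  {"tx":-3.4,"ty":0,"tz":0.79,"rx":0,"ry":0,"rz":0,"grip":0},
  {"tx":-3.4,"ty":0,"tz":0.79,"rx":0,"ry":0,"rz":0,"grip":0},
  {"tx":-3.4,"ty":0,"tz":0.79,"rx":0,"ry":0,"rz":0,"grip":0},
])

```text
t: 32.18
eef_pos: [510.2, 195.7, 136.9]
tcp_rot: [-1.571, 0.0, -1.511]
ft_force: [0.2, 0.1, 0.4]
opening: 0.182
```

Request:
move_arm([
  {"tx":-3.4,"ty":0,"tz":0.79,"rx":0,"ry":0,"rz":0,"grip":0},
  {"tx":-3.4,"ty":0,"tz":0.79,"rx":0,"ry":0,"rz":0,"grip":0},
  {"tx":0,"ty":2,"tz":0,"rx":0,"ry":0,"rz":0,"grip":0},
  {"tx":0,"ty":2,"tz":0,"rx":0,"ry":0,"rz":0,"grip":0},
  {"tx":0,"ty":0,"tz":0,"rx":0,"ry":0,"rz":0,"grip":0},
  {"tx":0,"ty":0,"tz":0,"rx":0,"ry":0,"rz":0,"grip":0},
])

```text
t: 32.68
eef_pos: [521.8, 262.6, 96.2]
tcp_rot: [-1.573, -0.001, -1.512]
ft_force: [0.8, 0.5, 0.7]
opening: 0.179
```

Request:
move_arm([
  {"tx":0,"ty":1.5,"tz":0.2,"rx":0,"ry":0,"rz":0,"grip":0},
  {"tx":0,"ty":2,"tz":0,"rx":0,"ry":0,"rz":0,"grip":0},
  {"tx":0,"ty":2,"tz":0,"rx":0,"ry":0,"rz":0,"grip":0},
  {"tx":0,"ty":0.8,"tz":0,"rx":0,"ry":0,"rz":0,"grip":0},
  {"tx":0,"ty":0,"tz":0,"rx":0,"ry":0,"rz":0,"grip":0},
  {"tx":0,"ty":0,"tz":0,"rx":0,"ry":0,"rz":0,"grip":0},
])

```text
t: 33.18
eef_pos: [524.8, 262.8, 34.3]
tcp_rot: [-1.57, 0.0, -1.514]
ft_force: [0.2, -0.2, 0.0]
opening: 0.181
```

Request:
move_arm([
  {"tx":0,"ty":0,"tz":0,"rx":0,"ry":0,"rz":0,"grip":26},
  {"tx":0,"ty":0,"tz":0,"rx":0,"ry":0,"rz":0,"grip":26},
  {"tx":0,"ty":0,"tz":0,"rx":0,"ry":0,"rz":0,"grip":26},
  {"tx":0,"ty":-1.5,"tz":0,"rx":0,"ry":0,"rz":0,"grip":26},
  {"tx":0,"ty":-3,"tz":0,"rx":0,"ry":0,"rz":0,"grip":26},
  {"tx":0,"ty":-3,"tz":0,"rx":0,"ry":0,"rz":0,"grip":26},
  {"tx":0,"ty":-3,"tz":0,"rx":0,"ry":0,"rz":0,"grip":26},
  {"tx":0,"ty":0,"tz":0,"rx":0,"ry":-0.125,"rz":0,"grip":36},
  {"tx":0,"ty":0,"tz":0,"rx":0,"ry":-0.125,"rz":0,"grip":36},
  {"tx":0,"ty":0,"tz":0,"rx":0,"ry":-0.125,"rz":0,"grip":36},
])

```text
t: 34.02
eef_pos: [524.5, 263.0, 139.6]
tcp_rot: [-1.569, -0.0, -1.133]
ft_force: [0.9, -0.2, -0.9]
opening: 0.353
```

```bash
python3 - <<'E'
from h import *
st()
im,d=env.read_camera('scene')
c=im[110:290,200:490]
cv2.imwrite(f'pics/s17.png',cv2.resize(c,None,fx=2.55,fy=2.55,interpolation=cv2.INTER_CUBIC))
items()
p=env.state()['eef_pos']
plan([(*p,-.106,36),(688.4,-71,137,-.106,36)])
E
```

```text
t 34.02 p [524.5 263.  139.6] rpy [-1.569 -0.    -1.133] f [ 0.9 -0.2 -0.9] open 33.5 j [0.35 0.55 1.75 0.   0.84 1.48]
green 175 px [327. 141.] bodymid [687.7 -77.5] len 94.6 yaw 1.466 c+8 [688.5 -69.5]
blue 108 px [273. 195.] bodymid [540.5  72.7] len 33.4 yaw 1.346 c+8 [542.3  80.5]
purple 215 px [273. 143.] bodymid [683.3  73.3] len 97.0 yaw 1.52 c+8 [683.7  81.3]
orange 192 px [278. 224.] bodymid [459.2  61.4] len 93.5 yaw 1.675 c+8 [458.4  69.3]
[{"ry": -0.115, "grip": 36}, {"ry": -0.115, "grip": 36}, {"ry": -0.115, "grip": 36}, {"ry": -0.115, "grip": 36}, {"ry": -0.115, "grip": 36}, {"ry": -0.115, "grip": 36}, {"ry": -0.115, "grip": 36}, {"ry": -0.115, "grip": 36}, {"ry": -0.115, "grip": 36}, {"tx": 1.97, "ty": 0.02, "tz": -3.16, "grip": 36}]
[{"tx": 1.97, "ty": 0.02, "tz": -3.16, "grip": 36}, {"tx": 1.97, "ty": 0.02, "tz": -3.15, "grip": 36}, {"tx": 1.97, "ty": 0.02, "tz": -3.16, "grip": 36}, {"tx": 1.97, "ty": 0.02, "tz": -3.15, "grip": 36}, {"tx": 1.97, "ty": 0.02, "tz": -3.16, "grip": 36}, {"tx": 1.97, "ty": 0.02, "tz": -3.15, "grip": 36}, {"tx": 1.97, "ty": 0.02, "tz": -3.16, "grip": 36}, {"tx": 1.98, "ty": 0.02, "tz": -3.15, "grip": 36}, {"tx": 1.97, "ty": 0.01, "tz": -3.16, "grip": 36}]
end [688.4 -71.  137. ] -0.1015
```

View pics/s17.png

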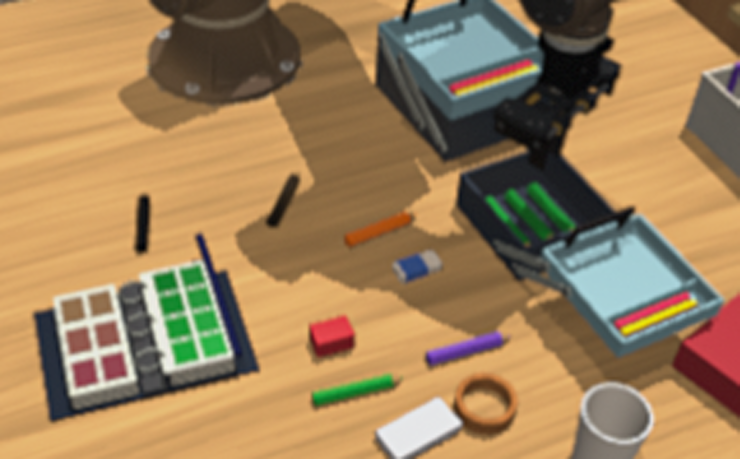

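Request:
move_arm([
  {"tx":0,"ty":0,"tz":0,"rx":0,"ry":-0.115,"rz":0,"grip":36},
  {"tx":0,"ty":0,"tz":0,"rx":0,"ry":-0.115,"rz":0,"grip":36},
  {"tx":0,"ty":0,"tz":0,"rx":0,"ry":-0.115,"rz":0,"grip":36},
  {"tx":0,"ty":0,"tz":0,"rx":0,"ry":-0.115,"rz":0,"grip":36},
  {"tx":0,"ty":0,"tz":0,"rx":0,"ry":-0.115,"rz":0,"grip":36},
  {"tx":0,"ty":0,"tz":0,"rx":0,"ry":-0.115,"rz":0,"grip":36},
  {"tx":0,"ty":0,"tz":0,"rx":0,"ry":-0.115,"rz":0,"grip":36},
  {"tx":0,"ty":0,"tz":0,"rx":0,"ry":-0.115,"rz":0,"grip":36},
  {"tx":0,"ty":0,"tz":0,"rx":0,"ry":-0.11,"rz":0,"grip":36},
  {"tx":1.97,"ty":0,"tz":-3.16,"rx":0,"ry":0,"rz":0,"grip":36},
])

```text
t: 34.95
eef_pos: [538.8, 232.6, 138.4]
tcp_rot: [-1.57, 0.0, -0.103]
ft_force: [0.4, 0.8, -0.0]
opening: 0.36
```

Request:
move_arm([
  {"tx":1.97,"ty":0,"tz":-3.16,"rx":0,"ry":0,"rz":0,"grip":36},
  {"tx":1.97,"ty":0,"tz":-3.16,"rx":0,"ry":0,"rz":0,"grip":36},
  {"tx":1.97,"ty":0,"tz":-3.16,"rx":0,"ry":0,"rz":0,"grip":36},
  {"tx":1.97,"ty":0,"tz":-3.16,"rx":0,"ry":0,"rz":0,"grip":36},
  {"tx":1.97,"ty":0,"tz":-3.16,"rx":0,"ry":0,"rz":0,"grip":36},
  {"tx":1.97,"ty":0,"tz":-3.16,"rx":0,"ry":0,"rz":0,"grip":36},
  {"tx":1.97,"ty":0,"tz":-3.16,"rx":0,"ry":0,"rz":0,"grip":36},
  {"tx":1.97,"ty":0,"tz":-3.16,"rx":0,"ry":0,"rz":0,"grip":36},
  {"tx":1.97,"ty":0,"tz":-3.16,"rx":0,"ry":0,"rz":0,"grip":36},
  {"tx":0,"ty":2,"tz":0,"rx":0,"ry":0,"rz":0,"grip":36},
])

```text
t: 35.78
eef_pos: [689.5, -79.0, 121.3]
tcp_rot: [-1.572, -0.008, -0.118]
ft_force: [0.5, -0.5, 0.1]
opening: 0.361
```

Request:
move_arm([
  {"tx":0,"ty":2,"tz":0,"rx":0,"ry":0,"rz":0,"grip":36},
  {"tx":0,"ty":2,"tz":0,"rx":0,"ry":0,"rz":0,"grip":36},
  {"tx":0,"ty":0,"tz":0,"rx":0,"ry":0,"rz":0,"grip":36},
  {"tx":0,"ty":0,"tz":0,"rx":0,"ry":0,"rz":0,"grip":36},
  {"tx":0,"ty":0,"tz":0,"rx":0,"ry":0,"rz":0,"grip":36},
])

```text
t: 36.2
eef_pos: [686.3, -72.6, 79.4]
tcp_rot: [-1.571, -0.001, -0.111]
ft_force: [1.1, -0.1, 0.5]
opening: 0.358
```

Request:
move_arm([
  {"tx":0.2,"ty":1.5,"tz":0.15,"rx":0,"ry":0,"rz":0,"grip":36},
  {"tx":0,"ty":2,"tz":0,"rx":0,"ry":0,"rz":0,"grip":36},
  {"tx":0,"ty":1.5,"tz":0,"rx":0,"ry":0,"rz":0,"grip":36},
  {"tx":0,"ty":0.6,"tz":0,"rx":0,"ry":0,"rz":0,"grip":36},
  {"tx":0,"ty":0,"tz":0,"rx":0,"ry":0,"rz":0,"grip":36},
  {"tx":0,"ty":0,"tz":0,"rx":0,"ry":0,"rz":0,"grip":36},
])

```text
t: 36.7
eef_pos: [688.2, -71.3, 22.6]
tcp_rot: [-1.571, -0.001, -0.109]
ft_force: [-0.3, -0.3, 0.6]
opening: 0.358
```

Request:
move_arm([
  {"tx":0,"ty":0.15,"tz":0,"rx":0,"ry":0,"rz":0,"grip":20},
  {"tx":0,"ty":0,"tz":0,"rx":0,"ry":0,"rz":0,"grip":20},
  {"tx":0,"ty":0,"tz":0,"rx":0,"ry":0,"rz":0,"grip":0},
  {"tx":0,"ty":0,"tz":0,"rx":0,"ry":0,"rz":0,"grip":0},
  {"tx":0,"ty":0,"tz":0,"rx":0,"ry":0,"rz":0,"grip":0},
  {"tx":0,"ty":0,"tz":0,"rx":0,"ry":0,"rz":0,"grip":0},
  {"tx":0,"ty":-1,"tz":0,"rx":0,"ry":0,"rz":0,"grip":0},
  {"tx":0,"ty":-3,"tz":0,"rx":0,"ry":0,"rz":0,"grip":0},
  {"tx":0,"ty":-3.8,"tz":0,"rx":0,"ry":0,"rz":0,"grip":0},
  {"tx":0,"ty":-3.8,"tz":0,"rx":0,"ry":0,"rz":0,"grip":0},
])

```text
t: 37.53
eef_pos: [687.3, -71.3, 137.8]
tcp_rot: [-1.571, 0.002, -0.109]
ft_force: [-0.2, 1.1, -1.0]
opening: 0.178
```

Request:
move_arm([
  {"tx":0,"ty":0,"tz":0,"rx":0,"ry":0.125,"rz":0,"grip":0},
  {"tx":0,"ty":0,"tz":0,"rx":0,"ry":0.125,"rz":0,"grip":0},
  {"tx":0,"ty":0,"tz":0,"rx":0,"ry":0.125,"rz":0,"grip":0},
  {"tx":0,"ty":0,"tz":0,"rx":0,"ry":0.125,"rz":0,"grip":0},
  {"tx":0,"ty":0,"tz":0,"rx":0,"ry":0.125,"rz":0,"grip":0},
  {"tx":0,"ty":0,"tz":0,"rx":0,"ry":0.125,"rz":0,"grip":0},
  {"tx":0,"ty":0,"tz":0,"rx":0,"ry":0.125,"rz":0,"grip":0},
  {"tx":0,"ty":0,"tz":0,"rx":0,"ry":0.125,"rz":0,"grip":0},
  {"tx":0,"ty":0,"tz":0,"rx":0,"ry":0.125,"rz":0,"grip":0},
  {"tx":0,"ty":0,"tz":0,"rx":0,"ry":0.125,"rz":0,"grip":0},
])

```text
t: 38.37
eef_pos: [687.8, -71.4, 137.2]
tcp_rot: [-1.571, 0.0, -1.365]
ft_force: [0.7, 0.6, -0.1]
opening: 0.18
```

```bash
python3 - <<'E'
from h import *
st()
im,d=env.read_camera('scene')
c=im[110:290,200:490]
cv2.imwrite(f'pics/s18.png',cv2.resize(c,None,fx=2.55,fy=2.55,interpolation=cv2.INTER_CUBIC))
p=env.state()['eef_pos']
plan([(*p,-1.52,0),(524,246,137,-1.52,0)])
E
```

```text
t 38.37 p [687.8 -71.4 137.2] rpy [-1.571  0.    -1.365] f [ 0.7  0.6 -0.1] open 17.1 j [-0.2   0.68  1.47  0.    0.99  1.17]
[{"ry": 0.073, "grip": 0}, {"ry": 0.073, "grip": 0}, {"tx": -3.25, "tz": -1.48, "grip": 0}, {"tx": -3.25, "tz": -1.48, "grip": 0}, {"tx": -3.25, "tz": -1.48, "grip": 0}, {"tx": -3.25, "tz": -1.48, "grip": 0}, {"tx": -3.25, "tz": -1.47, "grip": 0}, {"tx": -3.25, "tz": -1.48, "grip": 0}, {"tx": -3.26, "tz": -1.47, "grip": 0}, {"tx": -3.25, "ty": 0.01, "tz": -1.48, "grip": 0}]
[{"tx": -3.26, "tz": -1.47, "grip": 0}, {"tx": -3.25, "ty": 0.01, "tz": -1.48, "grip": 0}]
end [524. 246. 137.] -1.5206
```

View pics/s18.png

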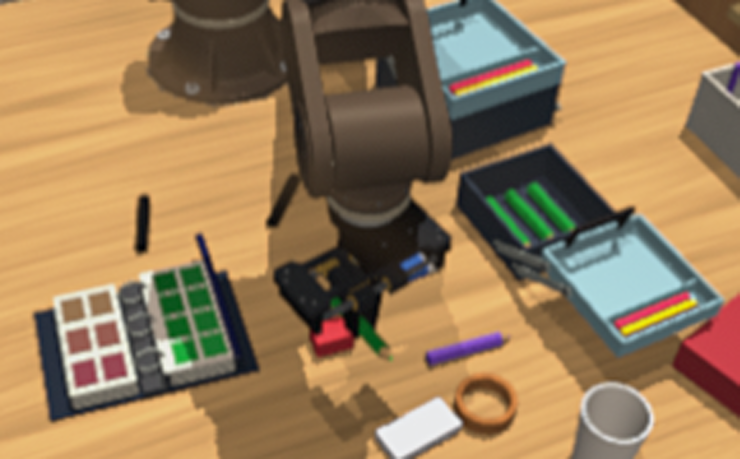

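Request:
move_arm([
  {"tx":0,"ty":0,"tz":0,"rx":0,"ry":0.078,"rz":0,"grip":0},
  {"tx":0,"ty":0,"tz":0,"rx":0,"ry":0.078,"rz":0,"grip":0},
  {"tx":-3.25,"ty":0,"tz":-1.48,"rx":0,"ry":0,"rz":0,"grip":0},
  {"tx":-3.25,"ty":0,"tz":-1.48,"rx":0,"ry":0,"rz":0,"grip":0},
  {"tx":-3.25,"ty":0,"tz":-1.48,"rx":0,"ry":0,"rz":0,"grip":0},
  {"tx":-3.25,"ty":0,"tz":-1.48,"rx":0,"ry":0,"rz":0,"grip":0},
  {"tx":-3.25,"ty":0,"tz":-1.48,"rx":0,"ry":0,"rz":0,"grip":0},
  {"tx":-3.25,"ty":0,"tz":-1.48,"rx":0,"ry":0,"rz":0,"grip":0},
  {"tx":-3.25,"ty":0,"tz":-1.48,"rx":0,"ry":0,"rz":0,"grip":0},
  {"tx":-3.25,"ty":0,"tz":-1.48,"rx":0,"ry":0,"rz":0,"grip":0},
])

```text
t: 39.25
eef_pos: [554.1, 182.9, 137.2]
tcp_rot: [-1.57, 0.0, -1.512]
ft_force: [1.2, -0.2, -0.2]
opening: 0.179
```

Request:
move_arm([
  {"tx":-3.25,"ty":0,"tz":-1.48,"rx":0,"ry":0,"rz":0,"grip":0},
  {"tx":-3.25,"ty":0,"tz":-1.48,"rx":0,"ry":0,"rz":0,"grip":0},
  {"tx":0,"ty":2,"tz":0,"rx":0,"ry":0,"rz":0,"grip":0},
  {"tx":0,"ty":2,"tz":0,"rx":0,"ry":0,"rz":0,"grip":0},
  {"tx":0,"ty":0,"tz":0,"rx":0,"ry":0,"rz":0,"grip":0},
  {"tx":0,"ty":0,"tz":0,"rx":0,"ry":0,"rz":0,"grip":0},
])

```text
t: 39.75
eef_pos: [521.7, 244.8, 96.6]
tcp_rot: [-1.572, -0.0, -1.513]
ft_force: [-0.3, -1.0, 1.4]
opening: 0.178
```

Request:
move_arm([
  {"tx":0,"ty":1.5,"tz":0.2,"rx":0,"ry":0,"rz":0,"grip":0},
  {"tx":0,"ty":2,"tz":0,"rx":0,"ry":0,"rz":0,"grip":0},
  {"tx":0,"ty":1.5,"tz":0,"rx":0,"ry":0,"rz":0,"grip":0},
  {"tx":0,"ty":0,"tz":0,"rx":0,"ry":0,"rz":0,"grip":0},
  {"tx":0,"ty":0,"tz":0,"rx":0,"ry":0,"rz":0,"grip":0},
])

```text
t: 40.17
eef_pos: [524.5, 244.6, 47.5]
tcp_rot: [-1.571, 0.0, -1.515]
ft_force: [0.7, 0.1, -1.3]
opening: 0.181
```

Request:
move_arm([
  {"tx":0,"ty":0,"tz":0,"rx":0,"ry":0,"rz":0,"grip":26},
  {"tx":0,"ty":0,"tz":0,"rx":0,"ry":0,"rz":0,"grip":26},
  {"tx":0,"ty":0,"tz":0,"rx":0,"ry":0,"rz":0,"grip":26},
  {"tx":0,"ty":-1.5,"tz":0,"rx":0,"ry":0,"rz":0,"grip":26},
  {"tx":0,"ty":-3,"tz":0,"rx":0,"ry":0,"rz":0,"grip":26},
  {"tx":0,"ty":-3,"tz":0,"rx":0,"ry":0,"rz":0,"grip":26},
  {"tx":0,"ty":-3,"tz":0,"rx":0,"ry":0,"rz":0,"grip":26},
  {"tx":0,"ty":-3,"tz":0,"rx":0,"ry":0,"rz":0,"grip":36},
  {"tx":0,"ty":-3,"tz":0,"rx":0,"ry":0,"rz":0,"grip":36},
])

```text
t: 40.92
eef_pos: [523.8, 244.9, 214.1]
tcp_rot: [-1.57, 0.0, -1.515]
ft_force: [0.6, -0.3, -0.2]
opening: 0.335
```

```bash
python3 - <<'E'
from h import *
st()
im,d=env.read_camera('scene')
c=im[110:290,200:490]
cv2.imwrite(f'pics/s19.png',cv2.resize(c,None,fx=2.55,fy=2.55,interpolation=cv2.INTER_CUBIC))
c=im[150:250,370:470]
cv2.imwrite(f'pics/s19b.png',cv2.resize(c,None,fx=5,fy=5,interpolation=cv2.INTER_CUBIC))
items()
E
```

```text
t 40.92 p [523.8 244.9 214.1] rpy [-1.57   0.    -1.515] f [ 0.6 -0.3 -0.2] open 31.8 j [0.32 0.44 1.7  0.   1.   1.84]
blue 106 px [273. 195.] bodymid [540.3  72.7] len 31.5 yaw 1.475 c+8 [541.1  80.7]
purple 217 px [273. 144.] bodymid [683.   73.2] len 97.1 yaw 1.515 c+8 [683.5  81.2]
orange 162 px [281. 224.] bodymid [458.9  60.4] len 90.9 yaw 1.691 c+8 [458.   68.3]
```

View pics/s19.png

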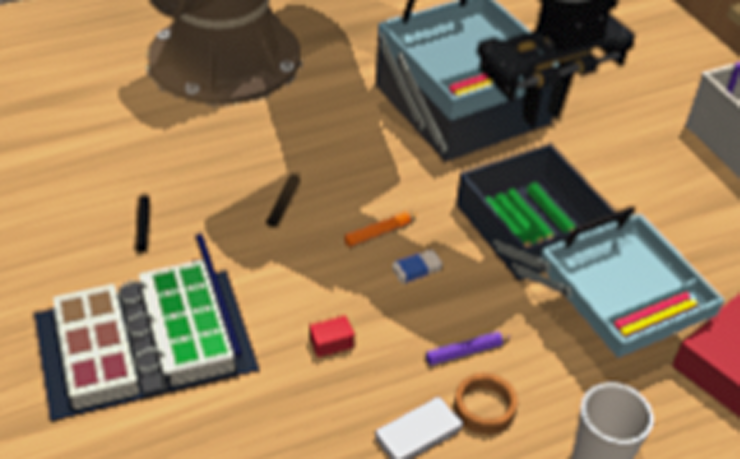

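View pics/s19b.png

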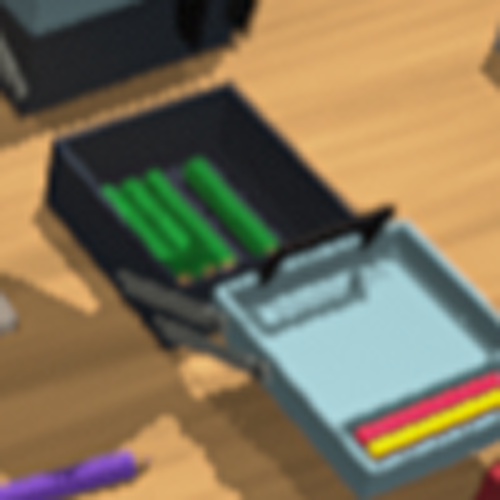

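Request:
move_arm([
  {"tx":0,"ty":0,"tz":0,"rx":0,"ry":-0.125,"rz":0,"grip":40},
  {"tx":0,"ty":0,"tz":0,"rx":0,"ry":-0.125,"rz":0,"grip":40},
  {"tx":0,"ty":0,"tz":0,"rx":0,"ry":-0.125,"rz":0,"grip":40},
  {"tx":0,"ty":0,"tz":0,"rx":0,"ry":-0.125,"rz":0,"grip":40},
  {"tx":0,"ty":0,"tz":0,"rx":0,"ry":-0.125,"rz":0,"grip":40},
  {"tx":0,"ty":0,"tz":0,"rx":0,"ry":-0.125,"rz":0,"grip":40},
  {"tx":0,"ty":0,"tz":0,"rx":0,"ry":-0.125,"rz":0,"grip":40},
  {"tx":0,"ty":0,"tz":0,"rx":0,"ry":-0.125,"rz":0,"grip":40},
  {"tx":0,"ty":0,"tz":0,"rx":0,"ry":-0.125,"rz":0,"grip":40},
  {"tx":0,"ty":0,"tz":0,"rx":0,"ry":-0.125,"rz":0,"grip":40},
])

```text
t: 41.85
eef_pos: [523.8, 244.9, 211.6]
tcp_rot: [-1.571, 0.0, -0.259]
ft_force: [0.1, -0.1, -0.1]
opening: 0.399
```

Request:
move_arm([
  {"tx":0,"ty":0,"tz":0,"rx":0,"ry":-0.125,"rz":0,"grip":40},
  {"tx":0,"ty":0,"tz":0,"rx":0,"ry":-0.125,"rz":0,"grip":40},
  {"tx":0,"ty":0,"tz":0,"rx":0,"ry":-0.065,"rz":0,"grip":40},
  {"tx":3.2,"ty":0,"tz":0.4,"rx":0,"ry":0,"rz":0,"grip":40},
  {"tx":3.2,"ty":0,"tz":0.4,"rx":0,"ry":0,"rz":0,"grip":40},
  {"tx":3.2,"ty":0,"tz":0.4,"rx":0,"ry":0,"rz":0,"grip":40},
  {"tx":3.1,"ty":0,"tz":0.5,"rx":0,"ry":0,"rz":0,"grip":40},
  {"tx":0,"ty":0,"tz":0,"rx":0,"ry":0,"rz":0,"grip":40},
  {"tx":0,"ty":0,"tz":0,"rx":0,"ry":0,"rz":0,"grip":40},
])

```text
t: 42.6
eef_pos: [650.4, 268.1, 210.4]
tcp_rot: [-1.571, 0.001, 0.05]
ft_force: [0.0, -0.2, 0.1]
opening: 0.398
```

```bash
python3 - <<'E'
from h import *
st()
plan([(650.1,268.5,180,.05,40),(650.1,268.5,124,.05,40,16)])
E
```

```text
t 42.6 p [650.4 268.1 210.4] rpy [-1.571e+00  1.000e-03  5.000e-02] f [ 0.  -0.2  0.1] open 37.8 j [0.3  0.63 1.37 0.   1.15 0.25]
[{"tx": -0.03, "ty": 3.04, "tz": 0.04, "grip": 40}, {"ty": 1.4, "grip": 40}, {"ty": 1.4, "grip": 40}, {"ty": 1.4, "grip": 40}, {"ty": 1.4, "grip": 40}]
end [650.1 268.5 124. ] 0.0497
```

Request:
move_arm([
  {"tx":0,"ty":2,"tz":0,"rx":0,"ry":0,"rz":0,"grip":40},
  {"tx":0,"ty":2,"tz":0,"rx":0,"ry":0,"rz":0,"grip":40},
  {"tx":0,"ty":2,"tz":0,"rx":0,"ry":0,"rz":0,"grip":40},
  {"tx":0,"ty":2,"tz":0,"rx":0,"ry":0,"rz":0,"grip":40},
  {"tx":0,"ty":0.4,"tz":0,"rx":0,"ry":0,"rz":0,"grip":40},
  {"tx":0,"ty":0,"tz":0,"rx":0,"ry":0,"rz":0,"grip":40},
  {"tx":0,"ty":0,"tz":0,"rx":0,"ry":0,"rz":0,"grip":40},
])

```text
t: 43.18
eef_pos: [649.9, 268.4, 128.8]
tcp_rot: [-1.571, -0.001, 0.05]
ft_force: [0.3, -0.8, 0.4]
opening: 0.4
```

```bash
python3 - <<'E'
from h import *
st()
im,d=env.read_camera('scene')
c=im[150:250,370:470]
cv2.imwrite(f'pics/s20.png',cv2.resize(c,None,fx=5,fy=5,interpolation=cv2.INTER_CUBIC))
E
```

```text
t 43.18 p [649.9 268.4 128.8] rpy [-1.571e+00 -1.000e-03  5.000e-02] f [ 0.3 -0.8  0.4] open 38.0 j [0.3  0.7  1.45 0.   0.99 0.25]
```

View pics/s20.png

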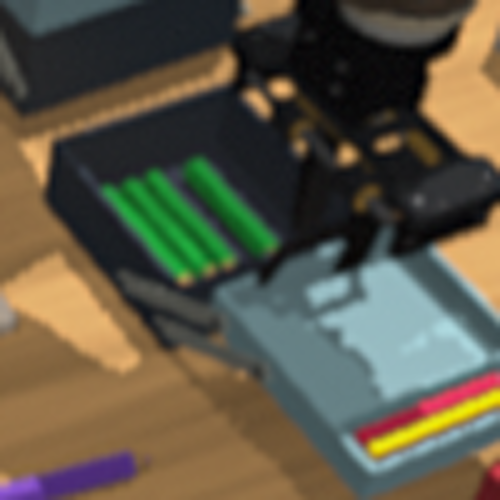

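Request:
move_arm([
  {"tx":0,"ty":0.4,"tz":0,"rx":0,"ry":0,"rz":0,"grip":20},
  {"tx":0,"ty":0,"tz":0,"rx":0,"ry":0,"rz":0,"grip":20},
  {"tx":0,"ty":0,"tz":0,"rx":0,"ry":0,"rz":0,"grip":0},
  {"tx":0,"ty":0,"tz":0,"rx":0,"ry":0,"rz":0,"grip":0},
  {"tx":0,"ty":0,"tz":0,"rx":0,"ry":0,"rz":0,"grip":0},
  {"tx":0,"ty":0,"tz":0,"rx":0,"ry":0,"rz":0,"grip":0},
  {"tx":-0.41,"ty":-0.65,"tz":0,"rx":0,"ry":0,"rz":0,"grip":0},
  {"tx":-0.45,"ty":-0.62,"tz":0,"rx":0,"ry":0,"rz":0,"grip":0},
  {"tx":-0.49,"ty":-0.59,"tz":0,"rx":0,"ry":0,"rz":0,"grip":0},
  {"tx":-0.53,"ty":-0.55,"tz":0,"rx":0,"ry":0,"rz":0,"grip":0},
])

```text
t: 44.07
eef_pos: [631.1, 267.3, 148.4]
tcp_rot: [-1.571, -0.001, 0.05]
ft_force: [3.4, 0.3, -2.7]
opening: 0.097
```

Request:
move_arm([
  {"tx":-0.57,"ty":-0.51,"tz":0,"rx":0,"ry":0,"rz":0,"grip":0},
  {"tx":-0.61,"ty":-0.47,"tz":0,"rx":0,"ry":0,"rz":0,"grip":0},
  {"tx":-0.64,"ty":-0.43,"tz":0,"rx":0,"ry":0,"rz":0,"grip":0},
  {"tx":-0.66,"ty":-0.38,"tz":0,"rx":0,"ry":0,"rz":0,"grip":0},
  {"tx":-0.69,"ty":-0.34,"tz":0,"rx":0,"ry":0,"rz":0,"grip":0},
  {"tx":-0.71,"ty":-0.29,"tz":0,"rx":0,"ry":0,"rz":0,"grip":0},
  {"tx":-0.73,"ty":-0.24,"tz":0,"rx":0,"ry":0,"rz":0,"grip":0},
  {"tx":-0.74,"ty":-0.19,"tz":0,"rx":0,"ry":0,"rz":0,"grip":0},
  {"tx":-0.76,"ty":-0.13,"tz":0,"rx":0,"ry":0,"rz":0,"grip":0},
  {"tx":-0.76,"ty":-0.08,"tz":0,"rx":0,"ry":0,"rz":0,"grip":0},
])

```text
t: 44.9
eef_pos: [561.8, 263.7, 178.7]
tcp_rot: [-1.571, -0.0, 0.05]
ft_force: [4.0, -2.2, 0.9]
opening: 0.096
```

```bash
python3 - <<'E'
from h import *
st()
im,d=env.read_camera('scene')
c=im[150:250,370:470]
cv2.imwrite(f'pics/s21.png',cv2.resize(c,None,fx=5,fy=5,interpolation=cv2.INTER_CUBIC))
E
```

```text
t 44.9 p [561.8 263.7 178.7] rpy [-1.571 -0.     0.05 ] f [ 4.  -2.2  0.9] open 9.1 j [ 0.33  0.54  1.63 -0.    0.97  0.28]
```

View pics/s21.png

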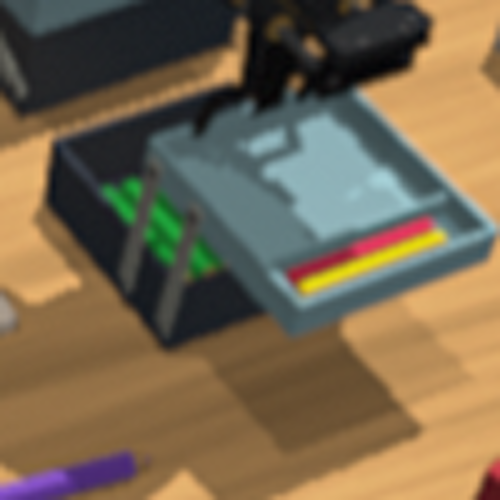

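Request:
move_arm([
  {"tx":-0.77,"ty":-0.03,"tz":0,"rx":0,"ry":0,"rz":0,"grip":0},
  {"tx":-0.77,"ty":0.03,"tz":0,"rx":0,"ry":0,"rz":0,"grip":0},
  {"tx":-0.76,"ty":0.08,"tz":0,"rx":0,"ry":0,"rz":0,"grip":0},
  {"tx":-0.76,"ty":0.13,"tz":0,"rx":0,"ry":0,"rz":0,"grip":0},
  {"tx":-0.74,"ty":0.19,"tz":0,"rx":0,"ry":0,"rz":0,"grip":0},
  {"tx":-0.73,"ty":0.24,"tz":0,"rx":0,"ry":0,"rz":0,"grip":0},
  {"tx":-0.71,"ty":0.29,"tz":0,"rx":0,"ry":0,"rz":0,"grip":0},
  {"tx":-0.69,"ty":0.34,"tz":0,"rx":0,"ry":0,"rz":0,"grip":0},
  {"tx":-0.66,"ty":0.38,"tz":0,"rx":0,"ry":0,"rz":0,"grip":0},
  {"tx":-0.64,"ty":0.43,"tz":0,"rx":0,"ry":0,"rz":0,"grip":0},
])

```text
t: 45.78
eef_pos: [489.0, 259.9, 156.9]
tcp_rot: [-1.571, 0.002, 0.05]
ft_force: [1.7, -5.7, -2.4]
opening: 0.098
```

Request:
move_arm([
  {"tx":-0.6,"ty":0.47,"tz":0,"rx":0,"ry":0,"rz":0,"grip":0},
  {"tx":-0.57,"ty":0.51,"tz":0,"rx":0,"ry":0,"rz":0,"grip":0},
  {"tx":-0.53,"ty":0.55,"tz":0,"rx":0,"ry":0,"rz":0,"grip":0},
  {"tx":-0.49,"ty":0.59,"tz":0,"rx":0,"ry":0,"rz":0,"grip":0},
  {"tx":-0.45,"ty":0.62,"tz":0,"rx":0,"ry":0,"rz":0,"grip":0},
  {"tx":-0.41,"ty":0.65,"tz":0,"rx":0,"ry":0,"rz":0,"grip":0},
  {"tx":0,"ty":0,"tz":0,"rx":0,"ry":0,"rz":0,"grip":0},
  {"tx":0,"ty":0,"tz":0,"rx":0,"ry":0,"rz":0,"grip":0},
])

```text
t: 46.45
eef_pos: [459.8, 258.9, 123.0]
tcp_rot: [-1.57, -0.0, 0.05]
ft_force: [7.2, -1.4, -6.1]
opening: 0.096
```

Home (same handle pose as at start). Release, rise and look.

Request:
move_arm([
  {"tx":0,"ty":0,"tz":0,"rx":0,"ry":0,"rz":0,"grip":40},
  {"tx":0,"ty":0,"tz":0,"rx":0,"ry":0,"rz":0,"grip":40},
  {"tx":0,"ty":0,"tz":0,"rx":0,"ry":0,"rz":0,"grip":40},
  {"tx":0,"ty":0,"tz":0,"rx":0,"ry":0,"rz":0,"grip":40},
  {"tx":0,"ty":-2,"tz":0,"rx":0,"ry":0,"rz":0,"grip":40},
  {"tx":0,"ty":-3,"tz":0,"rx":0,"ry":0,"rz":0,"grip":40},
  {"tx":0,"ty":-3,"tz":0,"rx":0,"ry":0,"rz":0,"grip":40},
  {"tx":0,"ty":-2,"tz":0,"rx":0,"ry":0,"rz":0,"grip":40},
])

```text
t: 47.12
eef_pos: [459.9, 259.0, 226.1]
tcp_rot: [-1.57, -0.001, 0.05]
ft_force: [0.3, -0.4, 0.3]
opening: 0.403
```

```bash
python3 - <<'E'
from h import *
st()
im,d=env.read_camera('scene')
c=im[110:290,200:490]
cv2.imwrite(f'pics/s22.png',cv2.resize(c,None,fx=2.55,fy=2.55,interpolation=cv2.INTER_CUBIC))
im,d=env.read_camera('top'); cv2.imwrite('pics/t22.png',im); items('top',im)
c=im[180:210,250:300]; cv2.imwrite('pics/t22c.png',cv2.resize(c,None,fx=12,fy=12,interpolation=cv2.INTER_CUBIC))
E
```

```text
t 47.12 p [459.9 259.  226.1] rpy [-1.57e+00 -1.00e-03  5.00e-02] f [ 0.3 -0.4  0.3] open 38.3 j [0.39 0.36 1.81 0.   0.97 0.34]
blue 106 px [273. 195.] bodymid [540.5  72.7] len 33.4 yaw 1.346 c+8 [542.2  80.5]
purple 213 px [273. 143.] bodymid [683.1  73.2] len 97.0 yaw 1.523 c+8 [683.5  81.2]
orange 190 px [278. 224.] bodymid [459.2  61.2] len 92.6 yaw 1.675 c+8 [458.3  69.2]
```

View pics/s22.png

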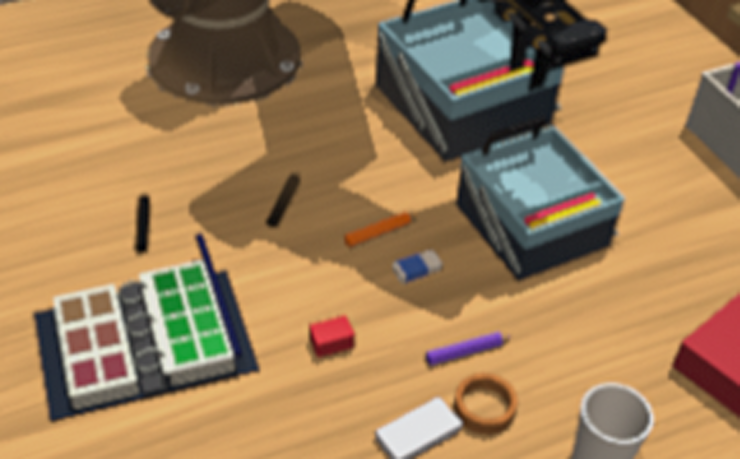

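View pics/t22c.png

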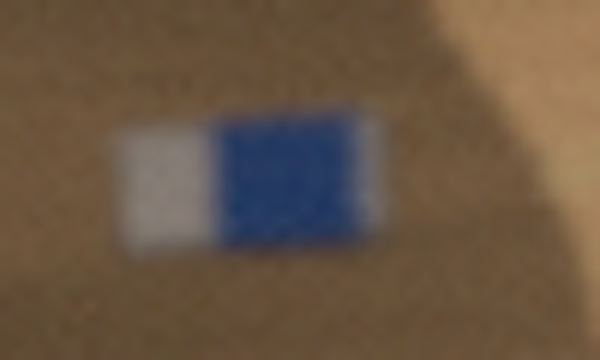

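```bash
python3 - <<'E'
from h import *
q=[ray('top',250+x/12-.46,180+y/12-.46,12)[:2] for x,y in [(118,130),(385,110),(388,232),(128,252)]]
q=np.array(q);c=q.mean(0);print(q.round(1),c.round(1))
v=(q[0]+q[3]-q[1]-q[2])/2;yaw=np.arctan2(v[1],v[0]);print(np.hypot(*v),yaw,'psi',yaw-np.pi/2)
psi=yaw-np.pi/2
p=env.state()['eef_pos']
plan([(*p,psi,50),(c[0],c[1],200,psi,50)])
E
```

```text
[[553.  110.9]
 [556.   50.2]
 [528.   50. ]
 [525.  108.9]] [540.5  80. ]
59.935479291619 1.6217138581292831 psi 0.05091753133438659
[{"ry": -0.001, "grip": 50}, {"tx": 1.18, "ty": 0.45, "tz": -3.05, "grip": 50}, {"tx": 1.18, "ty": 0.45, "tz": -3.05, "grip": 50}, {"tx": 1.17, "ty": 0.45, "tz": -3.05, "grip": 50}, {"tx": 1.18, "ty": 0.44, "tz": -3.06, "grip": 50}, {"tx": 1.17, "ty": 0.45, "tz": -3.05, "grip": 50}, {"tx": 1.18, "ty": 0.44, "tz": -3.06, "grip": 50}]
end [540.5  79.9 200. ] 0.0511
```

Request:
move_arm([
  {"tx":1.18,"ty":0,"tz":-3.05,"rx":0,"ry":0,"rz":0,"grip":50},
  {"tx":1.18,"ty":0,"tz":-3.05,"rx":0,"ry":0,"rz":0,"grip":50},
  {"tx":1.18,"ty":0,"tz":-3.05,"rx":0,"ry":0,"rz":0,"grip":50},
  {"tx":1.18,"ty":1.5,"tz":-3.05,"rx":0,"ry":0,"rz":0,"grip":50},
  {"tx":1.17,"ty":2,"tz":-3.05,"rx":0,"ry":0,"rz":0,"grip":50},
  {"tx":1.17,"ty":2.5,"tz":-3.05,"rx":0,"ry":0,"rz":0,"grip":50},
  {"tx":0,"ty":3,"tz":0,"rx":0,"ry":0,"rz":0,"grip":50},
  {"tx":0,"ty":3,"tz":0,"rx":0,"ry":0,"rz":0,"grip":50},
  {"tx":0,"ty":3,"tz":0,"rx":0,"ry":0,"rz":0,"grip":50},
  {"tx":0,"ty":0,"tz":0,"rx":0,"ry":0,"rz":0,"grip":50},
])

```text
t: 48.05
eef_pos: [536.7, 79.2, 68.5]
tcp_rot: [-1.57, 0.009, 0.049]
ft_force: [-0.5, 0.2, -0.9]
opening: 0.499
```

Request:
move_arm([
  {"tx":0,"ty":0,"tz":0,"rx":0,"ry":0,"rz":0,"grip":50},
  {"tx":0,"ty":0,"tz":0,"rx":0,"ry":0,"rz":0,"grip":50},
])

```text
t: 48.22
eef_pos: [539.9, 79.7, 74.6]
tcp_rot: [-1.571, -0.001, 0.05]
ft_force: [0.4, 1.1, 0.4]
opening: 0.499
```

Request:
move_arm([
  {"tx":0.05,"ty":1.5,"tz":0,"rx":0,"ry":0,"rz":0,"grip":50},
  {"tx":0,"ty":2,"tz":0,"rx":0,"ry":0,"rz":0,"grip":50},
  {"tx":0,"ty":1.3,"tz":0,"rx":0,"ry":0,"rz":0,"grip":50},
  {"tx":0,"ty":0.5,"tz":0,"rx":0,"ry":0,"rz":0,"grip":50},
  {"tx":0,"ty":0,"tz":0,"rx":0,"ry":0,"rz":0,"grip":50},
  {"tx":0,"ty":0,"tz":0,"rx":0,"ry":0,"rz":0,"grip":50},
])

```text
t: 48.72
eef_pos: [540.7, 79.7, 22.0]
tcp_rot: [-1.571, -0.002, 0.05]
ft_force: [-0.1, -0.0, 0.6]
opening: 0.499
```

Request:
move_arm([
  {"tx":0,"ty":0.1,"tz":0,"rx":0,"ry":0,"rz":0,"grip":35},
  {"tx":0,"ty":0,"tz":0,"rx":0,"ry":0,"rz":0,"grip":20},
  {"tx":0,"ty":0,"tz":0,"rx":0,"ry":0,"rz":0,"grip":0},
  {"tx":0,"ty":0,"tz":0,"rx":0,"ry":0,"rz":0,"grip":0},
  {"tx":0,"ty":0,"tz":0,"rx":0,"ry":0,"rz":0,"grip":0},
  {"tx":0,"ty":-1,"tz":0,"rx":0,"ry":0,"rz":0,"grip":0},
  {"tx":0,"ty":-3,"tz":0,"rx":0,"ry":0,"rz":0,"grip":0},
  {"tx":0,"ty":-4,"tz":0,"rx":0,"ry":0,"rz":0,"grip":0},
  {"tx":0,"ty":-4,"tz":0,"rx":0,"ry":0,"rz":0,"grip":0},
  {"tx":0,"ty":-4,"tz":0,"rx":0,"ry":0,"rz":0,"grip":0},
])

```text
t: 49.55
eef_pos: [539.5, 79.5, 182.0]
tcp_rot: [-1.571, 0.001, 0.05]
ft_force: [0.6, 0.6, 0.0]
opening: 0.289
```

```bash
python3 - <<'E'
from h import *
st()
im,d=env.read_camera('scene')
c=im[110:290,200:490]
cv2.imwrite(f'pics/s23.png',cv2.resize(c,None,fx=2.55,fy=2.55,interpolation=cv2.INTER_CUBIC))
# tray frame target x=-12,y=0 ; tray_in ~ handle + 65 x
h=np.array([459.9,258.9]); c,s=np.cos(.05),np.sin(.05)
t=h+np.array([c,s])*53; print(t)
plan([(t[0],t[1],181,.05,0)])
E
```

```text
t 49.55 p [539.5  79.5 182. ] rpy [-1.571e+00  1.000e-03  5.000e-02] f [0.6 0.6 0. ] open 27.4 j [ 0.03  0.44  1.81  0.    0.89 -0.02]
[512.8337638  261.54889597]
[{"tx": -0.4, "ty": 0.17, "tz": 3.66, "grip": 0}, {"tx": -0.4, "ty": 0.17, "tz": 3.66, "grip": 0}, {"tx": -0.41, "ty": 0.17, "tz": 3.66, "grip": 0}, {"tx": -0.4, "ty": 0.16, "tz": 3.66, "grip": 0}, {"tx": -0.41, "ty": 0.17, "tz": 3.67, "grip": 0}]
end [512.8 261.6 181. ] 0.0502
```

View pics/s23.png

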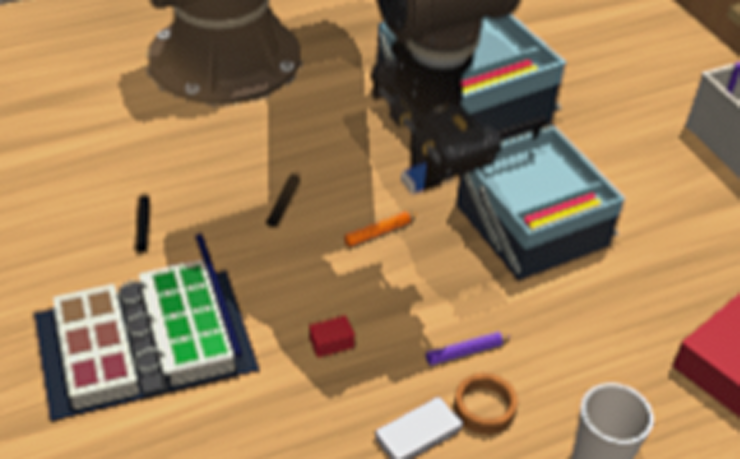

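Request:
move_arm([
  {"tx":-0.4,"ty":0,"tz":3.66,"rx":0,"ry":0,"rz":0,"grip":0},
  {"tx":-0.4,"ty":0,"tz":3.66,"rx":0,"ry":0,"rz":0,"grip":0},
  {"tx":-0.4,"ty":0,"tz":3.66,"rx":0,"ry":0,"rz":0,"grip":0},
  {"tx":-0.4,"ty":0,"tz":3.66,"rx":0,"ry":0,"rz":0,"grip":0},
  {"tx":-0.4,"ty":0,"tz":3.66,"rx":0,"ry":0,"rz":0,"grip":0},
  {"tx":0,"ty":2,"tz":0,"rx":0,"ry":0,"rz":0,"grip":0},
  {"tx":0,"ty":2,"tz":0,"rx":0,"ry":0,"rz":0,"grip":0},
  {"tx":0,"ty":0,"tz":0,"rx":0,"ry":0,"rz":0,"grip":0},
  {"tx":0,"ty":0,"tz":0,"rx":0,"ry":0,"rz":0,"grip":0},
])

```text
t: 50.35
eef_pos: [510.6, 261.2, 139.6]
tcp_rot: [-1.571, 0.002, 0.05]
ft_force: [0.6, 0.1, 0.3]
opening: 0.294
```

Request:
move_arm([
  {"tx":0.2,"ty":1.5,"tz":0,"rx":0,"ry":0,"rz":0,"grip":0},
  {"tx":0,"ty":1.5,"tz":0,"rx":0,"ry":0,"rz":0,"grip":0},
  {"tx":0,"ty":1.2,"tz":0,"rx":0,"ry":0,"rz":0,"grip":0},
  {"tx":0,"ty":0.6,"tz":0,"rx":0,"ry":0,"rz":0,"grip":0},
  {"tx":0,"ty":0,"tz":0,"rx":0,"ry":0,"rz":0,"grip":0},
  {"tx":0,"ty":0,"tz":0,"rx":0,"ry":0,"rz":0,"grip":0},
])

```text
t: 50.85
eef_pos: [513.5, 261.2, 92.6]
tcp_rot: [-1.57, -0.001, 0.049]
ft_force: [0.4, 0.3, -0.7]
opening: 0.293
```

```bash
python3 - <<'E'
from h import *
st()
im,d=env.read_camera('scene')
c=im[130:230,360:460]
cv2.imwrite(f'pics/s24.png',cv2.resize(c,None,fx=5,fy=5,interpolation=cv2.INTER_CUBIC))
E
```

```text
t 50.85 p [513.5 261.2  92.6] rpy [-1.57e+00 -1.00e-03  4.90e-02] f [ 0.4  0.3 -0.7] open 27.8 j [0.36 0.6  1.81 0.   0.73 0.31]
```

View pics/s24.png

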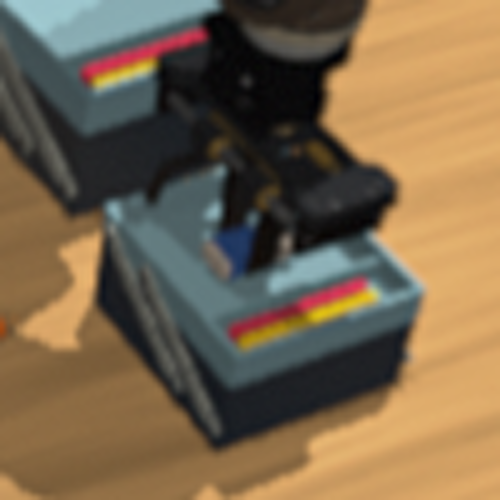

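Request:
move_arm([
  {"tx":0,"ty":0.4,"tz":0,"rx":0,"ry":0,"rz":0,"grip":0},
  {"tx":0,"ty":0,"tz":0,"rx":0,"ry":0,"rz":0,"grip":0},
  {"tx":0,"ty":0,"tz":0,"rx":0,"ry":0,"rz":0,"grip":42},
  {"tx":0,"ty":0,"tz":0,"rx":0,"ry":0,"rz":0,"grip":42},
  {"tx":0,"ty":0,"tz":0,"rx":0,"ry":0,"rz":0,"grip":42},
  {"tx":0,"ty":-1.5,"tz":0,"rx":0,"ry":0,"rz":0,"grip":42},
  {"tx":0,"ty":-3,"tz":0,"rx":0,"ry":0,"rz":0,"grip":42},
  {"tx":0,"ty":-4,"tz":0,"rx":0,"ry":0,"rz":0,"grip":42},
  {"tx":0,"ty":-4,"tz":0,"rx":0,"ry":0,"rz":0,"grip":42},
])

```text
t: 51.65
eef_pos: [512.5, 261.2, 213.8]
tcp_rot: [-1.571, 0.002, 0.05]
ft_force: [0.8, 0.3, 0.9]
opening: 0.418
```

Request:
move_arm([
  {"tx":0,"ty":0,"tz":-4,"rx":0,"ry":0,"rz":0,"grip":42},
  {"tx":0,"ty":0,"tz":-4,"rx":0,"ry":0,"rz":0,"grip":42},
  {"tx":0,"ty":0,"tz":-4,"rx":0,"ry":0,"rz":0,"grip":42},
  {"tx":0,"ty":0,"tz":-4,"rx":0,"ry":0,"rz":0,"grip":42},
  {"tx":0,"ty":0,"tz":-4,"rx":0,"ry":0,"rz":0,"grip":42},
  {"tx":0,"ty":0,"tz":-4,"rx":0,"ry":0,"rz":0,"grip":42},
  {"tx":0,"ty":0,"tz":0,"rx":0,"ry":0,"rz":0,"grip":42},
  {"tx":0,"ty":0,"tz":0,"rx":0,"ry":0,"rz":0,"grip":42},
])

```text
t: 52.32
eef_pos: [525.0, 19.9, 212.8]
tcp_rot: [-1.571, -0.0, 0.046]
ft_force: [0.2, 0.4, 0.5]
opening: 0.419
```

```bash
python3 - <<'E'
from h import *
st()
im,d=env.read_camera('scene')
c=im[110:290,200:490]
cv2.imwrite(f'pics/s25.png',cv2.resize(c,None,fx=2.55,fy=2.55,interpolation=cv2.INTER_CUBIC))
im,d=env.read_camera('top'); items('top',im)
c=im[90:260,150:460]; cv2.imwrite('pics/t25.png',cv2.resize(c,None,fx=2.55,fy=2.55,interpolation=cv2.INTER_CUBIC))
E
```

```text
t 52.32 p [525.   19.9 212.8] rpy [-1.571 -0.     0.046] f [0.2 0.4 0.5] open 39.8 j [-0.09  0.37  1.83  0.    0.94 -0.13]
```

View pics/s25.png

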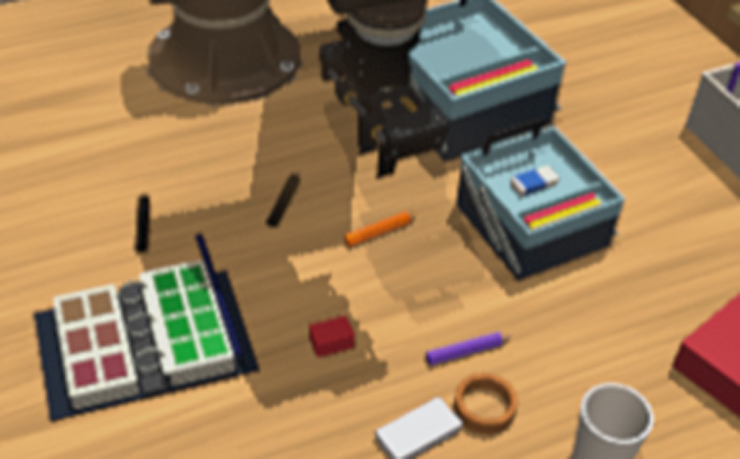

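View pics/t25.png

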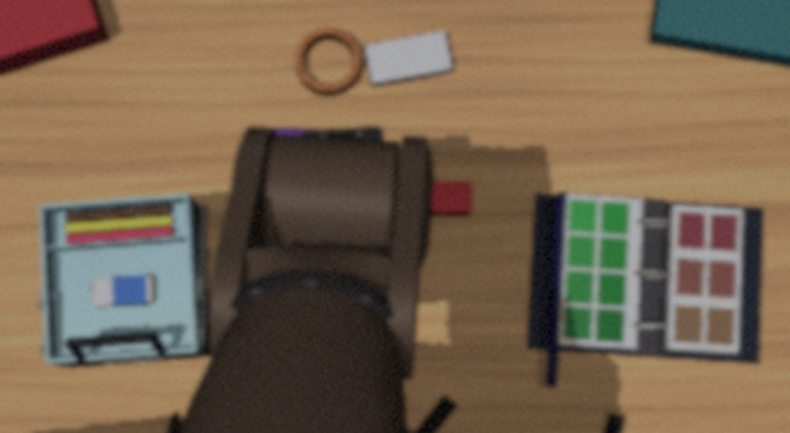

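The eraser lies in the tray's front part, at (125,290) in the top view. The tray is home, the leaf is flat with its green side up, and the bystanders are in place. Handing in.

```bash
python3 - <<'E'
from h import *
print(env.job_done()); st()
E
```

```text
the job is handed in; nothing more can be done
None
the job is handed in; nothing more can be done
```

The green order is made up and handed in at about 52 s of the 210 s allowed. No verdict was reported back.

- **Leaf:** I turned it over by its bar. The last pictures show it flat with the green swatches up.
- **Tray:** I swung it fully open, then closed it again. On closing, the measured handle position was within 2 mm of where it started, and the last pictures show the tray home.
- **Green pencils:** All four were picked up and laid in the compartment. The picture taken just before closing shows all four on the floor, and no green pencil was left on the counter.
- **Eraser:** It lies flat in the tray's front part, roughly 12 mm forward of the tray's centre.
- **Everything else:** The orange and purple pencils were measured in the same place (within about 1 mm) up to the closing of the tray. The sharpener, tin, tape roll and black look-alikes looked unmoved in the final pictures.

The largest wrist force I read during the run was about 15 N, while swinging the tray open. No check failed or disagreed. In the final top view the arm hid most of the purple pencil and all of the orange one, but the scene view shows both in place.

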